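# Check the plating of a casting with a coating probe

### The arm

A 7-joint arm with a two-finger parallel gripper is mounted at the origin on a cart in front of the work surface, level with it; the furniture and walls round the work are solid. World frame = base frame: x ahead of the robot, y to its left, z up, the work surface at z = 0. Lengths are in mm, angles in rad, forces in N, time in s.
With the tool pointing down it reaches from about 400 to 875 mm from the base axis. Payload 4.4 kg.
Tool frame: the origin (TCP) lies at the very end of the fingers, on their centre line; the grasp point (between the pads) lies 19 mm behind it; z points along the fingers, y is the line along which they close (so a half turn about z gives the same grasp; the last joint's range is limited). The gripper opens to 85 mm and grips with 20 to 120 N. Pads are 22 mm wide; open, the fingers measure 114 mm over their backs; the gripper's body (76 mm by 85 mm) begins 54 mm behind the grasp point. The pads swing forward as they close: fully open they stand 13 mm farther back than shut.
Start: joints at [-1.377, 0.628, 0.038, 1.517, -0.027, 0.996, -0.02], TCP at [166.952, 628.208, 231.313] pointing down, gripper open.
Joint ranges: [-3.06, 3.06], [-0.37, 2.12], [-1.25, 1.32], [0.18, 2.47], [-1.1, 4.24], [0.23, 1.98], [-2.94, 2.94]. Speed limits (rad/s): [2.57, 2.57, 3.14, 3.14, 3.14, 3.14, 3.14].

### API

Orientations are given as [roll, pitch, yaw] about the fixed x, y, z axes, in that order (R = Rz(yaw) Ry(pitch) Rx(roll)).
In Python, from cell import monitor, viewer, workorder gives the robot as it stands.
- The arm moves only by the tool arm_command, never from a script. Its argument "series" is one flat list of numbers, 5 for each row, row after row: the opening in per cent of the stroke, from 0 (shut) to 100 (fully open), then the shift along the tool's x, y, z in cm, then the turn about the tool's z in degrees. In form: [claw, x, y, z, roll, claw, x, y, z, roll, ...]. A call has exactly 5 rows; each row is the pose to reach, as a shift and turn from the pose commanded when the call began, along the tool's axes at that moment; what a row does not reach only later rows make up. A row lasts 1/12 s, in which the tool goes at most 41.7 mm and 7.16 degrees, less where a joint would pass 70% of its speed; a pose out of reach is approached as far as the arm can. A call with a gripper value outside its range is refused whole. The fingers move at their own pace and stop on an object; the grip force is fixed at half the most. Time passes only in rows, so rows that repeat a pose let the fingers close, or fill a call up. It gives the time, the measured TCP pose, the force, the opening and the grip force at its end, in the units of the state.
- monitor.read_state(): the state, without advancing time (a new reading comes with each control period).
- viewer.get_image(name): name is "scene" or "top"; returns (picture, depth): 480x640x3 uint8, red, green, blue; 480x640 float32, mm along the optical axis (not along the pixel's ray), 0 where there is no reading.
- viewer.camera_model(name): a dict with "mtx" (3x3 intrinsics, pixels), "dist_coeffs" ([k1, k2, p1, p2, k3] as OpenCV has them; the pictures are not rectified), "R" (3x3) and "t" (3): a world point X has camera coordinates R X + t. Camera axes: x right, y down, z forward; pixel columns grow to the right and rows downward; lengths in mm; the calibration is good to about 2 mm. A picture is of the moment at which its call begins. camera_model takes no time and is no camera call.
- workorder.finish_job(): hands the job in; it is judged then, once.
The state is a dict: "clock": time; "qpos": joint angles; "qd": joint speeds; "tau": joint torques, N m; "eef_pos": TCP position; "tool_rot": TCP orientation; "force": force on the tool from outside, world axes, zero at the start; "torque": the same for the moment, N m; "width": finger opening in mm; "gripper_force": force on a finger pad.
Only numpy, scipy, OpenCV 4.12 (cv2) and the standard library are available. Lean on these libraries where they do the work, as an engineer would, in place of code of your own. Each camera call takes 0.05 s, during which the arm holds its last target. There are 200 camera calls.

### The job

Take the coating probe out of its fork stand and zero it by pressing its sprung nose gently onto the middle of the top of the small square steel block; then measure the plated casting the same way, first inside the ring marked on its low level step and then inside the ring marked on its sloping face. For each reading hold the probe square to the surface with the nose visibly pressed in for about a second, without pressing hard or shifting the block or the casting. Finally hang the probe back in the fork by its collar, upright, and let go; leave the hammer, pliers and tape roll alone.

Things in the scene. Friction and masses are not known exactly. Their poses are not given: they have to be found in the camera images.
- pen_grip (a point): Coating probe (pen-shaped gauge, 143 mm long) hanging upright, nose down, in the fork stand. Top part: a black square grip 22 x 22 mm, 60 mm long, with a flat 2 mm cap. This point is the grip's centre, on the axis, 111 mm above the end of the relaxed nose and 36 mm above the collar's underside; z runs up the pen from nose to grip, x and y are square to the grip's sides
- pen_tip (a point): the round end of the probe's steel nose, which is 8 mm across and stands out 24 mm below the barrel (it moves with the nose); axes as pen_grip
- pen_collar (a point): on the probe's axis in the plane of the underside of its collar (black, round, 36 mm across, 6 mm thick, directly below the grip), 75 mm above the relaxed nose end; axes as pen_grip. Below the collar is a metal barrel 16 mm across
- nose (a joint): how far the sprung nose is pressed into the probe, m: 0 relaxed (stands out fully), 0.008 at its stop; it starts to give at about 1 N and needs 0.3 N more for each mm (about 3.3 N at the stop)
- stand_seat (a point): point in the fork's slot, at the height of the fork's top (100 mm above the worktop), where the probe's axis stands when it hangs there. The slot is 22 mm wide and open towards the stand's -x side; the prongs end 31 mm in front of this point, the slot's back wall is 16 mm behind it. Axes: -x out of the slot's open end, z up
- ref_top (a point): Reference block: loose square block of polished steel, 64 x 64 x 20 mm, 0.9 kg, flat on the worktop. This point is the middle of its top face; z up
- level_ring (a point): centre of the ring engraved on the casting's low level step, on its surface, 20 mm above the worktop; the ring's inner diameter is 20 mm; x from the step towards the raised back, z up
- slope_ring (a point): centre of the ring (inner diameter 20 mm) engraved on the casting's sloping face, on its surface, 57 mm behind and 21 mm above level_ring. z is square to the face, outwards; it leans 30 degrees from the vertical towards the casting's -x side (towards the robot); x runs up the slope
- ref_block: the reference block's body, origin at the centre of its underside. Mind the lamp over the worktop, a fixed obstacle: its long level shade begins 0.59 m ahead of the base axis, spans y = -0.31 to 0.19 m, and its underside is 0.54 m above the worktop; keep wrist and forearm on the robot's side of it, above all when lifting and crossing
- casting: Plated casting: loose, bare metal, 1.8 kg, base 120 x 100 x 20 mm. Its front (-x side, towards the robot) is a low level step, at its back a plate 80 x 88 mm slopes up away from the robot to about 61 mm high. Origin: centre of the base's underside; x from the step towards the raised back, z up
- pen: the whole probe, about 0.15 kg; origin at the end of the relaxed nose, z up the pen
- hammer: bystander: small hammer with wooden handle, 214 mm long, lying behind the work; leave alone
- pliers: bystander: black-handled pliers, 154 mm long, lying behind the work on the left; leave alone
- tape: bystander: roll of tape, 68 mm across and 19 mm high, at the left; leave alone
- stand: Fork stand, fixed: dark steel base plate 92 x 80 x 10 mm, post at the back, flat metal fork (prongs 10 mm thick, 14 mm wide), open roughly towards the robot. Nothing on it is higher than the fork; under the slot it is free down to the base. The probe can be lifted straight up out of the fork or slid out of its open end. Origin: on the worktop, 3 mm behind the seat point
There are look-alikes about, which are no part of the job. Leave any green look-alike of the pen alone.

How it is judged:
By the outcome, as a careful person would: the job done as asked, in the order asked, and still so for the second after the job is handed in, with the robot touching nothing.
It also fails if it takes over 61 s, if anything falls off the work surface, if the arm or the gripper's body presses on something with over 40 N, if the wrist force passes 120 N, or if a joint passes its speed limit or range.

## Working session

There is one attempt and no reset: what is moved stays moved. The work goes in short steps, Python scripts to look and compute and a tool call to move; the robot and the scene stay as the last step left them, time stands still between calls to the robot, and variables do not carry over. Pictures are saved under pics/ and viewed, at most 10 in all, crops included, and the job is handed in when it is done.

Besides the shell and the picture viewer there is one more tool, called after "Emit:" as name(argument=value, ...) on one line, values as JSON. arm_command: Moves the arm, as the interface text tells. Its arguments: {"type":"object","properties":{"series":{"type":"array","items":{"type":"number"}}},"required":["series"]}

```bash
mkdir -p pics; ls
cat > h.py <<'E'
import numpy as np, cv2
from cell import monitor, viewer, workorder
E
python3 - <<'E'
from h import *
for n in ("scene","top"):
    p,d=viewer.get_image(n); cv2.imwrite(f"pics/{n}0.png",p[:,:,::-1]); np.savez(f"{n}0.npz",p=p,d=d)
    m=viewer.camera_model(n); print(n,{k:np.round(v,4).tolist() for k,v in m.items()})
    print((d>0).mean())
s=monitor.read_state(); print({k:np.round(v,3).tolist() for k,v in s.items()})
E
```

```text
pics
scene {'mtx': [[474.1672, 0.0, 317.677], [0.0, 474.1672, 237.4081], [0.0, 0.0, 1.0]], 'dist_coeffs': [-0.007, 0.0, 0.0, 0.0, 0.0], 'R': [[0.793, -0.609, 0.0164], [-0.3817, -0.5176, -0.7658], [0.4749, 0.601, -0.6429]], 't': [-350.5301, 345.4502, 723.0659]}
0.9960384114583334
top {'mtx': [[438.2034, 0.0, 318.0964], [0.0, 438.2034, 235.6362], [0.0, 0.0, 1.0]], 'dist_coeffs': [0.0368, 0.0, 0.0, 0.0, 0.0], 'R': [[0.0253, -0.9996, -0.0122], [-0.9919, -0.0236, -0.125], [0.1247, 0.0153, -0.9921]], 't': [111.1701, 545.6156, 1006.1543]}
0.9961165364583333
{'clock': 0.1, 'qpos': [-1.377, 0.629, 0.038, 1.518, -0.027, 0.996, -0.02], 'qd': [0.0, -0.002, 0.002, -0.0, 0.001, 0.001, -0.0], 'tau': [0.003, -56.453, 1.23, -19.397, 0.011, 0.005, 0.0], 'eef_pos': [166.809, 627.645, 230.498], 'tool_rot': [-3.14, 0.0, 2.882], 'force': [-0.504, 0.538, 0.519], 'torque': [-0.002, 0.03, -0.049], 'gripper_force': 0.0, 'width': 85.053}
```

View pics/scene0.png

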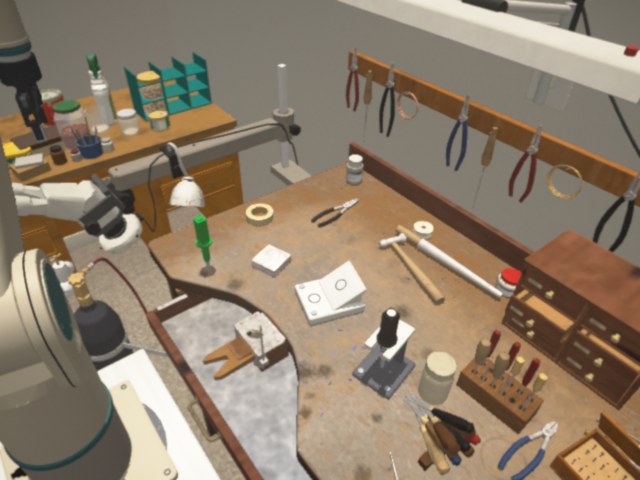

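View pics/top0.png

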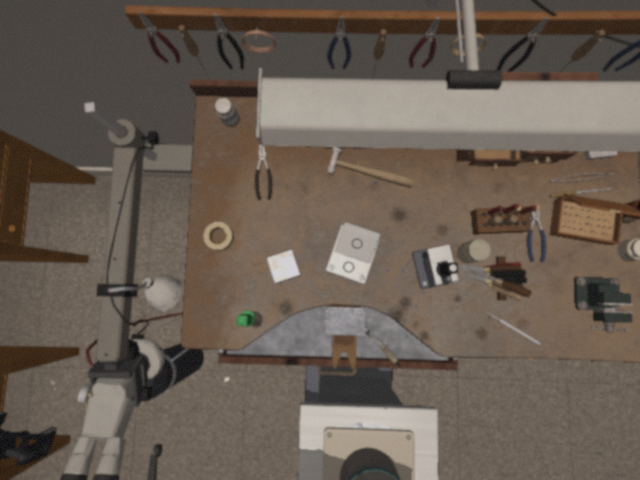

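The top view shows the reference block at about (283,266), the casting at (352,252) with its rings at (348,267) and (357,243), and the stand with the pen cap at (447,268). The green look-alike is at (245,318). Next I'll measure them.

```bash
cat >> h.py <<'E'
def cloud(n,d):
    m=viewer.camera_model(n); K,D,R,t=[np.array(m[k],float) for k in("mtx","dist_coeffs","R","t")]
    v,u=np.mgrid[:480,:640]; q=cv2.undistortPoints(np.dstack([u,v]).reshape(-1,1,2).astype(float),K,D).reshape(480,640,2)
    return (np.dstack([q[...,0]*d,q[...,1]*d,d])-t)@R
def ray(n,px,z):
    m=viewer.camera_model(n); K,D,R,t=[np.array(m[k],float) for k in("mtx","dist_coeffs","R","t")]
    q=cv2.undistortPoints(np.array(px,float).reshape(-1,1,2),K,D).reshape(-1,2)
    r=np.c_[q,np.ones(len(q))]@R; c=-R.T@t
    z=np.broadcast_to(z,len(q)); return c+r*((z-c[2])/r[:,2])[:,None]
def proj(n,X):
    m=viewer.camera_model(n); return cv2.projectPoints(np.array(X,float).reshape(-1,1,3),cv2.Rodrigues(np.array(m["R"],float))[0],np.array(m["t"],float),np.array(m["mtx"],float),np.array(m["dist_coeffs"],float))[0].reshape(-1,2)
E
python3 - <<'E'
from h import *
T=np.load("top0.npz");S=np.load("scene0.npz")
P=cloud("top",T["d"]);Q=cloud("scene",S["d"])
for nm,(u,v) in dict(block=(283,266),ring1=(348,267),ring2=(357,243),pen=(447,268),bare=(300,220)).items(): print(nm,P[v,u].round(1))
for nm,(u,v) in dict(cap=(390,313),block=(271,260),r1=(314,298),r2=(344,283)).items(): print("S",nm,Q[v,u].round(1))
# masks by height within boxes
def comp(P,lo,hi,box):
    m=(P[...,2]>lo)&(P[...,2]<hi)&(P[...,0]>box[0])&(P[...,0]<box[1])&(P[...,1]>box[2])&(P[...,1]<box[3])
    n,l,st,c=cv2.connectedComponentsWithStats(m.astype(np.uint8))
    i=1+np.argmax(st[1:,4]);return (l==i)
b=P[266,283];
for nm,(lo,hi,bx) in dict(block=(12,28,(b[0]-60,b[0]+60,b[1]-60,b[1]+60)),cap=(150,200,(300,800,-400,0)),fork=(85,108,(300,800,-400,0))).items():
  for cn,A in(("top",P),("scene",Q)):
    m=comp(A,lo,hi,bx); c=cv2.findContours(m.astype(np.uint8),0,2)[0][0]
    r=cv2.minAreaRect(A[m][:,:2].astype(np.float32)); print(nm,cn,m.sum(),np.round(A[m].mean(0),1),np.round(np.median(A[m][:,2]),1),r)
# crops
a=cv2.resize(T["p"][215:305,250:480],None,fx=3.4,fy=3.4,interpolation=2)[:,:,::-1]
b=cv2.resize(S["p"][235:405,235:435],None,fx=1.6,fy=1.6,interpolation=2)[:,:,::-1]
o=np.zeros((a.shape[0]+b.shape[0],800,3),np.uint8);o[:a.shape[0],:a.shape[1]]=a;o[a.shape[0]:,:b.shape[1]]=b
c=cv2.resize(S["p"][295:400,345:425],None,fx=2.55,fy=2.55,interpolation=2)[:,:,::-1]; o[a.shape[0]:a.shape[0]+c.shape[0],400:400+c.shape[1]]=c
cv2.imwrite("pics/crop.png",o);print(o.shape,a.shape)
E
```

```text
block [469.2 206.4  24. ]
ring1 [470.7  51.7  23.3]
ring2 [526.2  32.8  45.1]
pen [ 465.9 -141.9  167.1]
bare [584.4 170.5   3.5]
S cap [ 463.7 -153.2  168.9]
S block [465.5 201.3  17.5]
S r1 [471.1  50.7  21.2]
S r2 [533.1  31.5  42.6]
block top 720 [469.8 205.7  21.1] 21.2 ((470.0148010253906, 205.7620849609375), (63.70519256591797, 63.85468292236328), 19.676359176635742)
block scene 644 [466.7 203.8  19.5] 19.9 ((468.0904846191406, 206.4344940185547), (66.63457489013672, 65.87484741210938), 19.75503921508789)
cap top 137 [ 468.  -150.5  166.1] 167.0 ((468.3048095703125, -152.1203155517578), (20.658906936645508, 22.20623779296875), 1.2336682081222534)
cap scene 4185 [ 759.  -308.8  170.7] 173.9 ((766.376708984375, -303.5943603515625), (67.15316772460938, 192.63092041015625), 0.024116676300764084)
fork top 554 [ 486.5 -142.6  101.6] 101.4 ((478.3782958984375, -150.1502227783203), (80.21700286865234, 50.450592041015625), 13.428949356079102)
fork scene 1333 [ 721.  -317.8   96.2] 96.2 ((732.4364013671875, -308.4616394042969), (63.12793731689453, 179.94418334960938), 8.406933784484863)
(578, 800, 3) (306, 782, 3)
```

View pics/crop.png

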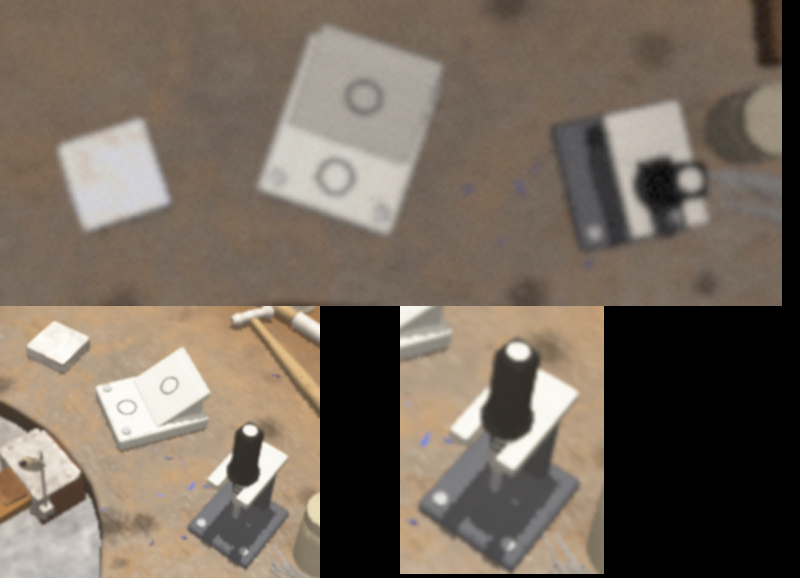

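The crop shows the pen cap at top pixel (453.2,267.9) with its fork opening downward. The level ring is at (348.5,267.1) and the slope ring at (357.1,243.5). I'll work out the positions and then move.

Run:
```python
from h import *
T=np.load("top0.npz");S=np.load("scene0.npz");P=cloud("top",T["d"])
g=cv2.cvtColor(T["p"],cv2.COLOR_RGB2GRAY)
def ringc(n,img,u,v,r):
    c=img[v-r:v+r+1,u-r:u+r+1].astype(float); w=np.clip(np.median(c)-12-c,0,None)
    yy,xx=np.nonzero(w); e=cv2.fitEllipse(np.c_[xx,yy].astype(np.float32)); return (u-r+e[0][0],v-r+e[0][1]),e[1:]
gs=cv2.cvtColor(S["p"],cv2.COLOR_RGB2GRAY)
for n,im,a,b in(("top",g,(348,267),(357,243)),("scene",gs,(314,298),(341,283))):
    r=8 if n=="top" else 9
    c1,e1=ringc(n,im,*a,r);c2,e2=ringc(n,im,*b,r);print(n,c1,e1,c2,e2)
    A=ray(n,[c1],20)[0];B=ray(n,[c2],41)[0];print(A,B,np.hypot(*(B-A)[:2]),np.degrees(np.arctan2(*(B-A)[1::-1])))
print("cap",ray("top",[(453.2,267.9)],168),ray("scene",[(391.3,312.6)],168))
# block in images
w=(g>140).astype(np.uint8);
n,l,st,c=cv2.connectedComponentsWithStats(w)
for nm,(u,v) in dict(block=(283,266)).items():
    k=cv2.findContours((l==l[v,u]).astype(np.uint8),0,1)[0][0].reshape(-1,2); X=ray("top",k,20)[:,:2].astype(np.float32); print(nm,cv2.minAreaRect(X))
print("tape z",[P[v,u].round(0) for u,v in((245,318),(217,225))])
np.set_printoptions(linewidth=250); print(g[255:280,434:462])
```

```text
top (347.6921138763428, 267.2465696334839) ((9.759732246398926, 16.717565536499023), 43.5902214050293) (356.6005473136902, 243.10194492340088) ((9.508913040161133, 10.414316177368164), 104.70911407470703)
[470.29582017  52.24138738  20.        ] [526.40975843  33.38039247  41.        ] 59.19891211492494 -18.578506104840503
scene (314.02454948425293, 297.72178173065186) ((9.332125663757324, 19.432870864868164), 50.383148193359375) (340.3487195968628, 284.3051643371582) ((9.381155014038086, 11.831942558288574), 50.281494140625)
[472.31160775  52.16503027  20.        ] [525.80685746  34.24375002  41.        ] 56.41732027480831 -18.521207310340355
cap [[ 466.35877673 -154.15782569  168.        ]] [[ 466.59473171 -153.36620668  168.        ]]
block ((469.69769287109375, 207.5463104248047), (64.47895812988281, 64.92960357666016), 19.921072006225586)
tape z [array([353., 270., 142.]), array([565., 370.,  20.])]
[[193 194 194 192 193 193 190 190 192 189 188 189 186 187 186 184 180 163 129 103  96  93  90  80  71  69  72  70]
 [196 191 193 192 193 191 191 190 189 188 187 185 185 184 186 186 1
[... 1993 characters left out ...]
 108 110]
 [175 189 182 156 116  76  47  29  26  28  22  25  20  22  28  41  71 117 148 159 160 163 149 129 112 107 108 111]
 [167 190 189 175 153 112  73  43  38  32  30  27  37  39  47  59  95 144 174 183 183 180 166 140 120 112 109 109]
 [157 189 191 189 174 149 107  63  36  37  40  42  46  62  78  84 110 154 181 187 185 184 175 147 121 112 111 108]
 [147 182 192 191 185 171 134  89  49  42  46  49  63  85 102 107 114 152 179 190 189 187 177 155 128 114 109 105]
 [138 178 192 192 189 181 154 105  65  52  47  52  75  94 113 115 111 138 175 188 190 187 177 161 136 113 110 104]
 [125 170 191 194 192 184 164 117  74  58  52  60  72  87 102 109 104 128 165 183 184 182 171 160 132 111 107 104]]
```

Emit:
arm_command(series=[100, -10, -4, -1, 7, 100, -15, -7, -1, 14, 100, -19, -11, -1, 21, 100, -22, -15, -1, 28, 100, -25, -19, -1, 35])

```text
clock: 0.52
eef_pos: [305.6, 473.0, 239.6]
tool_rot: [3.141, 0.0, 2.264]
force: [-0.1, 0.6, -0.1]
width: 85.4
gripper_force: 0.0
```

Emit:
arm_command(series=[100, -4, -1, 0, 7, 100, -8, -2, 0, 14, 100, -12, -3, 0, 21, 100, -16, -4, 0, 28, 100, -19.6, -4.7, 0, 36])

```text
clock: 0.93
eef_pos: [394.7, 291.7, 239.8]
tool_rot: [-3.141, 0.001, 1.65]
force: [-0.3, 0.5, -0.6]
width: 85.4
gripper_force: 0.0
```

Emit:
arm_command(series=[100, -4, 0, 0, 7, 100, -8, 0, 0, 14, 100, -12, 0, 0, 21, 100, -16, 0, 0, 28, 100, -20.5, 0, 0, 36])

```text
clock: 1.35
eef_pos: [411.3, 92.1, 239.8]
tool_rot: [-3.141, -0.0, 1.038]
force: [1.2, 0.4, 0.1]
width: 85.4
gripper_force: 0.0
```

Emit:
arm_command(series=[100, -3, 2, 0, 7, 100, -6, 4, 0, 14, 100, -9, 6, 0, 21, 100, -12.5, 8, 0, 28, 100, -12.5, 8, 0, 36])

```text
clock: 1.77
eef_pos: [417.7, -63.4, 240.8]
tool_rot: [3.136, -0.001, 0.411]
force: [0.2, -0.0, 0.9]
width: 85.7
gripper_force: 0.0
```

Emit:
arm_command(series=[100, 0, 0, 0, 7, 100, 0, 0, 0, 14, 100, 0, 0, 0, 21, 100, 0, 0, 0, 21, 100, 0, 0, 0, 21])

```text
clock: 2.18
eef_pos: [417.9, -54.5, 239.6]
tool_rot: [3.141, 0.001, 0.067]
force: [0.2, 0.6, 0.3]
width: 85.1
gripper_force: 0.0
```

Run:
```python
from h import *
s=monitor.read_state(); print({k:np.round(s[k],3).tolist() for k in("clock","qpos","eef_pos","tool_rot","force")})
```

```text
{'clock': 2.183, 'qpos': [-0.589, 0.413, 0.902, 2.12, -0.45, 0.809, -0.912], 'eef_pos': [417.853, -54.483, 239.605], 'tool_rot': [3.141, 0.001, 0.067], 'force': [0.168, 0.559, 0.33]}
```

Emit:
arm_command(series=[100, 1.5, 3.5, 0, 3, 100, 3, 7, 0, 3, 100, 4.2, 10.2, 0, 3, 100, 4.2, 10.2, 0, 3, 100, 4.2, 10.2, 0, 3])

```text
clock: 2.6
eef_pos: [466.4, -155.9, 239.8]
tool_rot: [3.141, 0.0, 0.01]
force: [0.1, 0.6, -0.2]
width: 85.3
gripper_force: 0.0
```

Run:
```python
from h import *
s=monitor.read_state(); print({k:np.round(s[k],3).tolist() for k in("clock","qpos","eef_pos","tool_rot","force")})
p,d=viewer.get_image("top");q,e=viewer.get_image("scene")
a=cv2.resize(p[200:320,370:510],None,fx=3,fy=3,interpolation=2);b=cv2.resize(q[220:400,300:450],None,fx=2,fy=2,interpolation=2)
o=np.zeros((360,420+300,3),np.uint8);o[:,:420]=a;o[:,420:]=b;cv2.imwrite("pics/c2.png",o[:,:,::-1])
```

```text
{'clock': 2.6, 'qpos': [-0.309, 0.517, 0.856, 1.953, -0.497, 0.896, -0.757], 'eef_pos': [466.383, -155.851, 239.779], 'tool_rot': [3.141, 0.0, 0.01], 'force': [0.117, 0.595, -0.2]}
```

View pics/c2.png

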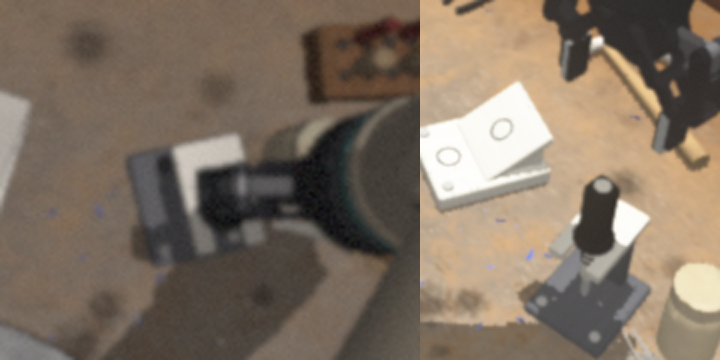

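The view shows the open fingers above and straddling the pen, and the fork and casting are undisturbed. Next I descend and grip.

Emit:
arm_command(series=[100, 0.1, -0.25, 3, 0, 100, 0.1, -0.25, 6, 0, 100, 0.1, -0.25, 9, 0, 100, 0.1, -0.25, 11.5, 0, 100, 0.1, -0.25, 12.3, 0])

```text
clock: 3.12
eef_pos: [465.2, -148.2, 114.0]
tool_rot: [-3.138, 0.005, 0.015]
force: [-0.5, 0.5, 0.8]
width: 85.7
gripper_force: 0.0
```

Emit:
arm_command(series=[40, 0, 0, 0, 0, 20, 0, 0, 0, 0, 0, 0, 0, 0, 0, 0, 0, 0, 0, 0, 0, 0, 0, 0, 0])

```text
clock: 3.53
eef_pos: [468.2, -151.3, 118.0]
tool_rot: [3.141, -0.002, 0.012]
force: [-0.4, -0.2, -0.2]
width: 25.5
gripper_force: 0.0
```

Emit:
arm_command(series=[0, 0, 0, 0, 0, 0, 0, 0, 0, 0, 0, 0, 0, 0, 0, 0, 0, 0, 0, 0, 0, 0, 0, 0, 0])

```text
clock: 3.95
eef_pos: [468.1, -151.4, 118.0]
tool_rot: [-3.141, -0.002, 0.011]
force: [-1.0, 1.6, 6.9]
width: 21.6
gripper_force: 58.4
```

Emit:
arm_command(series=[0, 0, 0, -1, 0, 0, 0, 0, -3, 0, 0, 0, 0, -5.5, 0, 0, 0, 0, -8, 0, 0, 0, 0, -9, 0])

```text
clock: 4.37
eef_pos: [468.4, -152.2, 209.9]
tool_rot: [3.14, -0.004, 0.011]
force: [0.4, -1.0, -1.0]
width: 21.5
gripper_force: 58.9
```

Emit:
arm_command(series=[0, 0, -4, 0, 0, 0, 0, -8, 0, 0, 0, 0, -12, 0, 0, 0, 0, -16, 0, 0, 0, 0, -20, 0, 0])

```text
clock: 4.78
eef_pos: [464.5, 50.6, 206.8]
tool_rot: [-3.141, 0.0, 0.011]
force: [1.4, 0.2, -1.0]
width: 21.4
gripper_force: 59.3
```

Emit:
arm_command(series=[0, 0, -4, 0, 0, 0, 0, -8, 0, 0, 0, 0, -12, 0, 0, 0, 0, -15, 0, 0, 0, 0, -15.5, 0, 0])

```text
clock: 5.2
eef_pos: [462.1, 211.0, 205.8]
tool_rot: [-3.139, 0.002, 0.021]
force: [-0.7, 0.3, -1.6]
width: 21.6
gripper_force: 59.4
```

```bash
cat >> h.py <<'E'
def st():
    s=monitor.read_state(); print({k:np.round(s[k],3).tolist() for k in("clock","qpos","eef_pos","tool_rot","force","width")}); return s
def shot(name,bt,bs,fs=2.5):
    p,d=viewer.get_image("top");q,e=viewer.get_image("scene");np.savez(name+".npz",p=p,d=d,q=q,e=e)
    a,b=[cv2.resize(i[v0:v1,u0:u1],None,fx=fs,fy=fs,interpolation=2) for i,(u0,u1,v0,v1) in((p,bt),(q,bs))]
    o=np.zeros((max(a.shape[0],b.shape[0]),a.shape[1]+b.shape[1],3),np.uint8);o[:a.shape[0],:a.shape[1]]=a;o[:b.shape[0],a.shape[1]:]=b
    cv2.imwrite(f"pics/{name}.png",o[:,:,::-1])
E
python3 - <<'E'
from h import *
st(); shot("c3",(240,380,200,320),(190,340,150,320))
E
```

```text
{'clock': 5.2, 'qpos': [-1.041, 0.606, 0.87, 1.952, -0.61, 0.87, -1.395], 'eef_pos': [462.123, 210.976, 205.848], 'tool_rot': [-3.139, 0.002, 0.021], 'force': [-0.701, 0.267, -1.596], 'width': 21.624}
```

View pics/c3.png

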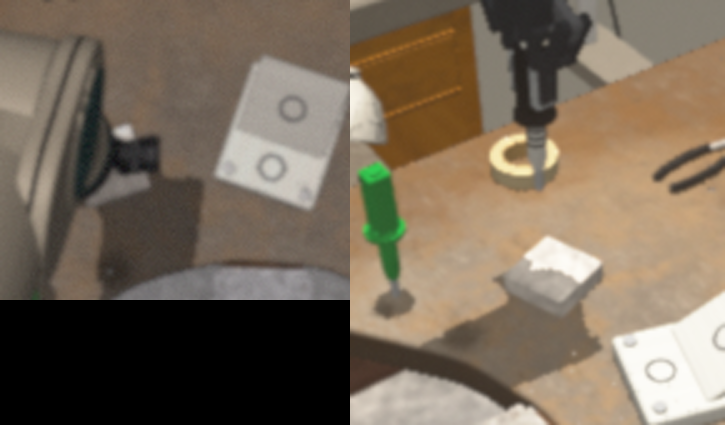

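The pen hangs upright in the gripper, with its nose end at scene pixel (266,225), behind and above the block. The block looks undisturbed.

Run:
```python
from h import *
st()
print(ray("scene",[(266,224.8)],112.8), proj("scene",[[462.1,211,112.8]]))
q=cv2.cvtColor(np.load("c3.npz")["q"],cv2.COLOR_RGB2GRAY); print(q[212:230,256:276])
```

```text
{'clock': 5.3, 'qpos': [-1.037, 0.605, 0.874, 1.955, -0.608, 0.869, -1.392], 'eef_pos': [462.725, 205.49, 206.285], 'tool_rot': [3.141, 0.001, 0.016], 'force': [-0.138, -1.123, -1.03], 'width': 21.38}
[[463.78809576 209.7538143  112.8       ]] [[264.99972994 224.79902548]]
[[100 105 105 110 116 125 129 131 131 128 127 130 166 218 231 229 210 171
  148 147]
 [109 119 118 128 133 133 131 130 129 127 127 134 174 220 231 225 191 155
  148 148]
 [133 137 138 141 143 141 135 131 130 128 127 144 192 224 231 218 169 143
  150 152]
 [159 159 162 164 164 159 148 136 129 127 127 148 202 225 220 180 135 135
  148 152]
 [201 200 203 206 206 198 177 146 130 128 130 156 199 210 177 131 115 133
  147 151]
 [227 227 228 228 228 224 202 159 132 124 131 151 160 152 127 110 114 134
  148 153]
 [233 234 235 235 234 231 216 170 132 119 118 123 121 115 110 108 116 140
  153 156]
 [224 227 227 228 226 220 197 151 121 113 110 109 109 110 108 111 122 143
  152 156]
 [162 164 164 165 163 157 142 122 114 111 108 107 108 109 108 115 136 149
  152 153]
 [121 121 121 121 121 119 118 113 111 111 108 106 109 110 110 121 141 152
  153 153]
 [119 118 119 118 118 117 115 113 112 111 108 107 113 118 124 136 147 152
  153 153]
 [119 118 118 118 117 116 114 113 113 111 109 110 122 139 146 151 152 151
  151 153]
 [117 116 117 116 115 115 114 113 113 114 111 120 140 152 155 155 155 154
  154 156]
 [114 113 118 115 114 119 120 118 119 119 120 135 153 158 158 157 158 158
  158 160]
 [125 123 132 126 125 136 143 141 136 131 134 147 157 161 161 161 161 163
  163 164]
 [144 144 148 147 148 151 152 152 148 147 149 155 160 164 164 165 166 165
  165 166]
 [151 152 153 155 155 155 154 154 154 153 154 158 161 164 166 168 168 167
  165 167]
 [157 155 154 154 155 157 157 155 157 158 158 159 162 165 166 167 168 167
  166 166]]
```

Emit:
arm_command(series=[0, 0.7, -0.13, 2, 0, 0, 0.7, -0.13, 4, 0, 0, 0.7, -0.13, 6, 0, 0, 0.7, -0.13, 7.5, 0, 0, 0.7, -0.13, 8.3, 0])

```text
clock: 5.72
eef_pos: [469.7, 202.5, 122.5]
tool_rot: [3.14, 0.002, 0.008]
force: [-0.3, 0.0, -1.1]
width: 21.8
gripper_force: 59.5
```

Emit:
arm_command(series=[0, 0, 0, 0, 0, 0, 0, 0, 0, 0, 0, 0, 0, 0, 0, 0, 0, 0, 0, 0, 0, 0, 0, 0, 0])

```text
clock: 6.13
eef_pos: [471.0, 205.2, 124.6]
tool_rot: [-3.141, -0.001, 0.011]
force: [0.8, -0.7, -1.7]
width: 21.3
gripper_force: 59.4
```

Run:
```python
from h import *
st(); shot("c4",(240,380,200,320),(240,310,220,300),4)
```

```text
{'clock': 6.133, 'qpos': [-0.935, 0.717, 0.741, 2.011, -0.752, 0.707, -1.274], 'eef_pos': [470.976, 205.188, 124.631], 'tool_rot': [-3.141, -0.001, 0.011], 'force': [0.847, -0.738, -1.726], 'width': 21.339}
```

View pics/c4.png

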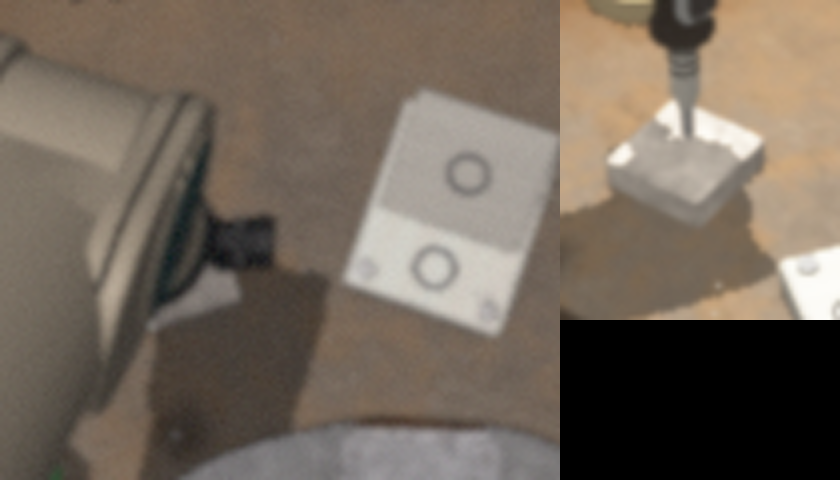

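The nose is about 11 mm above the middle of the block, at crop (688,138). Lowering it by that amount puts the tip on the block's centre.

Emit:
arm_command(series=[0, -0.1, -0.13, 0.3, 0, 0, -0.1, -0.13, 0.6, 0, 0, -0.1, -0.13, 0.9, 0, 0, -0.1, -0.13, 0.9, 0, 0, -0.1, -0.13, 0.9, 0])

```text
clock: 6.65
eef_pos: [469.2, 206.3, 114.5]
tool_rot: [3.141, 0.001, 0.011]
force: [0.5, 0.6, -0.9]
width: 21.1
gripper_force: 59.4
```

Emit:
arm_command(series=[0, 0, 0, 0.15, 0, 0, 0, 0, 0.3, 0, 0, 0, 0, 0.4, 0, 0, 0, 0, 0.5, 0, 0, 0, 0, 0.6, 0])

```text
clock: 7.07
eef_pos: [469.7, 206.3, 108.9]
tool_rot: [-3.142, -0.0, 0.011]
force: [-0.2, -0.7, 0.2]
width: 21.3
gripper_force: 59.5
```

Emit:
arm_command(series=[0, 0, 0, 0, 0, 0, 0, 0, 0, 0, 0, 0, 0, 0, 0, 0, 0, 0, 0, 0, 0, 0, 0, 0, 0])

```text
clock: 7.48
eef_pos: [469.6, 206.4, 108.9]
tool_rot: [-3.142, -0.0, 0.011]
force: [0.3, -0.2, 1.1]
width: 21.2
gripper_force: 59.5
```

Run:
```python
from h import *
st(); shot("c5",(240,340,210,310),(240,310,220,300),4)
```

```text
{'clock': 7.483, 'qpos': [-0.921, 0.738, 0.713, 2.022, -0.781, 0.675, -1.253], 'eef_pos': [469.621, 206.365, 108.937], 'tool_rot': [-3.142, -0.0, 0.011], 'force': [0.264, -0.236, 1.112], 'width': 21.197}
```

View pics/c5.png

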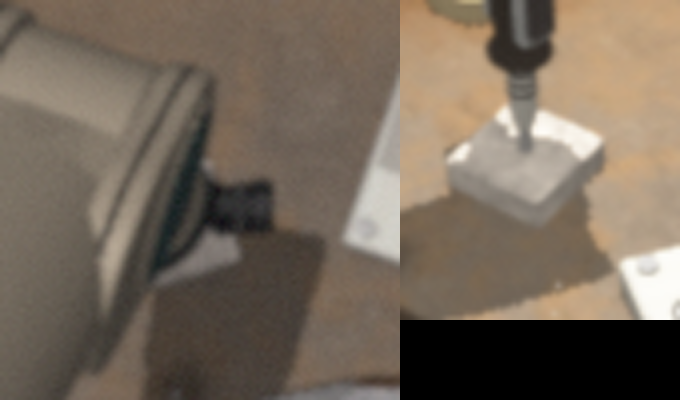

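The nose is on the middle of the block, at crop (525,150), and pressed in about 3–4 mm. The force change is about 2 N. I'll hold it, then lift and go to the level ring.

Emit:
arm_command(series=[0, 0, 0, 0, 0, 0, 0, 0, 0, 0, 0, 0, 0, 0, 0, 0, 0, 0, 0, 0, 0, 0, 0, 0, 0])

```text
clock: 8.0
eef_pos: [469.6, 206.4, 108.9]
tool_rot: [3.142, -0.0, 0.011]
force: [0.5, -0.7, 0.2]
width: 21.4
gripper_force: 59.6
```

Emit:
arm_command(series=[0, 0, 0, 0, 0, 0, 0, 0, 0, 0, 0, 0, 0, 0, 0, 0, 0, 0, 0, 0, 0, 0, 0, 0, 0])

```text
clock: 8.42
eef_pos: [469.5, 206.3, 108.8]
tool_rot: [3.142, -0.0, 0.011]
force: [0.2, -0.3, 0.9]
width: 21.5
gripper_force: 59.6
```

Emit:
arm_command(series=[0, 0, 0, -0.5, 0, 0, 0, 0, -1.5, 0, 0, 0, 0, -3, 0, 0, 0, 0, -4.5, 0, 0, 0, 0, -5, 0])

```text
clock: 8.83
eef_pos: [470.1, 206.6, 160.9]
tool_rot: [-3.14, -0.002, 0.011]
force: [0.7, 0.1, -0.6]
width: 21.3
gripper_force: 59.4
```

Emit:
arm_command(series=[0, 0.1, 4, 0, 0, 0, 0.1, 8, 0, 0, 0, 0.1, 12, 0, 0, 0, 0.1, 15.4, 0, 0, 0, 0.1, 15.4, 0, 0])

```text
clock: 9.25
eef_pos: [472.1, 44.3, 160.0]
tool_rot: [3.137, -0.002, -0.0]
force: [1.1, -1.6, -1.1]
width: 21.4
gripper_force: 59.6
```

Emit:
arm_command(series=[0, 0, 0, 1, 0, 0, 0, 0, 2, 0, 0, 0, 0, 3, 0, 0, 0, 0, 3.5, 0, 0, 0, 0, 3.5, 0])

```text
clock: 9.67
eef_pos: [470.9, 53.6, 122.0]
tool_rot: [3.141, 0.004, 0.013]
force: [0.4, 0.1, -1.6]
width: 21.5
gripper_force: 59.7
```

Run:
```python
from h import *
st(); shot("c6",(300,400,210,310),(275,375,250,350),4)
A,B=np.array([471.3,52.2,20]),np.array([526.1,33.8,41]); print(proj("scene",[A,B]))
```

```text
{'clock': 9.667, 'qpos': [-0.629, 0.667, 0.697, 2.111, -0.743, 0.628, -0.964], 'eef_pos': [470.866, 53.591, 122.028], 'tool_rot': [3.141, 0.004, 0.013], 'force': [0.407, 0.097, -1.572], 'width': 21.546}
[[313.61839977 297.93115309]
 [340.59821518 284.3690884 ]]
```

View pics/c6.png

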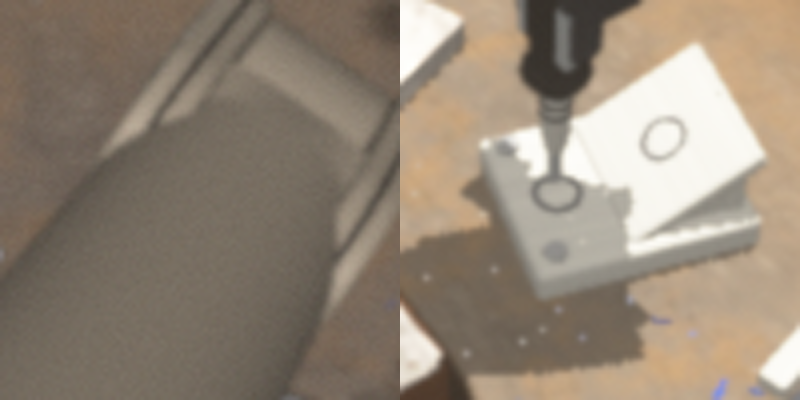

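The nose tip, at crop (555,177), is about 9 mm above the ring centre, at (556,193), and lined up with it. Pressing.

Emit:
arm_command(series=[0, 0.05, 0.12, 0.4, 0, 0, 0.05, 0.12, 0.7, 0, 0, 0.05, 0.12, 0.85, 0, 0, 0.05, 0.12, 0.95, 0, 0, 0.05, 0.12, 1.05, 0])

```text
clock: 10.18
eef_pos: [472.7, 51.2, 113.3]
tool_rot: [-3.141, -0.0, 0.011]
force: [0.3, -0.1, -0.4]
width: 21.6
gripper_force: 59.7
```

Emit:
arm_command(series=[0, 0, 0, 0.15, 0, 0, 0, 0, 0.25, 0, 0, 0, 0, 0.25, 0, 0, 0, 0, 0.25, 0, 0, 0, 0, 0.25, 0])

```text
clock: 10.6
eef_pos: [472.7, 51.2, 110.9]
tool_rot: [-3.141, -0.0, 0.011]
force: [-0.5, 0.1, -0.1]
width: 21.4
gripper_force: 59.8
```

Run:
```python
from h import *
st();
```

```text
{'clock': 10.6, 'qpos': [-0.607, 0.683, 0.672, 2.118, -0.769, 0.6, -0.94], 'eef_pos': [472.737, 51.211, 110.94], 'tool_rot': [-3.141, -0.0, 0.011], 'force': [-0.491, 0.147, -0.125], 'width': 21.439}
```

Emit:
arm_command(series=[0, 0, 0, 0.1, 0, 0, 0, 0, 0.2, 0, 0, 0, 0, 0.2, 0, 0, 0, 0, 0.2, 0, 0, 0, 0, 0.2, 0])

```text
clock: 11.02
eef_pos: [472.7, 51.2, 108.9]
tool_rot: [-3.142, -0.0, 0.011]
force: [-0.3, 0.0, 0.5]
width: 21.1
gripper_force: 59.9
```

Emit:
arm_command(series=[0, 0, 0, 0, 0, 0, 0, 0, 0, 0, 0, 0, 0, 0, 0, 0, 0, 0, 0, 0, 0, 0, 0, 0, 0])

```text
clock: 11.43
eef_pos: [472.7, 51.2, 108.9]
tool_rot: [-3.142, -0.0, 0.011]
force: [0.2, -0.1, 0.3]
width: 21.2
gripper_force: 59.9
```

Emit:
arm_command(series=[0, 0, 0, 0, 0, 0, 0, 0, 0, 0, 0, 0, 0, 0, 0, 0, 0, 0, 0, 0, 0, 0, 0, 0, 0])

```text
clock: 11.85
eef_pos: [472.7, 51.2, 108.8]
tool_rot: [-3.142, -0.0, 0.011]
force: [-0.1, 0.2, 1.3]
width: 21.2
gripper_force: 59.9
```

Emit:
arm_command(series=[0, 0, 0, 0, 0, 0, 0, 0, 0, 0, 0, 0, 0, 0, 0, 0, 0, 0, 0, 0, 0, 0, 0, 0, 0])

```text
clock: 12.27
eef_pos: [472.7, 51.2, 108.8]
tool_rot: [-3.142, 0.0, 0.011]
force: [0.8, -0.3, 0.1]
width: 21.2
gripper_force: 59.9
```

Run:
```python
from h import *
st()
T=np.load("top0.npz");P=cloud("top",T["d"])
# fork geometry from first top image: bright fork px at z=100 ; base plate edge
g=cv2.cvtColor(T["p"],cv2.COLOR_RGB2GRAY)
w=((g>140)&(abs(P[...,2]-101)<10)&(P[...,1]<-80)&(P[...,1]>-220)&(P[...,0]<580)).astype(np.uint8)
n,l,s,c=cv2.connectedComponentsWithStats(w); m=l==1+np.argmax(s[1:,4]); k=np.argwhere(m)[:,::-1]
r=cv2.minAreaRect(ray("top",k,100)[:,:2].astype(np.float32)); print(r); print(cv2.boxPoints(r))
```

```text
{'clock': 12.267, 'qpos': [-0.604, 0.686, 0.667, 2.119, -0.774, 0.595, -0.936], 'eef_pos': [472.652, 51.232, 108.824], 'tool_rot': [-3.142, 0.0, 0.011], 'force': [0.81, -0.303, 0.066], 'width': 21.24}
((478.255859375, -150.3733673095703), (79.97217559814453, 48.94597625732422), 13.218039512634277)
[[ 433.73322  -135.69186 ]
 [ 444.92505  -183.34111 ]
 [ 522.7785   -165.05487 ]
 [ 511.58667  -117.405624]]
```

The level reading is done. Since the commands can't tilt the tool, I'll pivot the pen in the pads instead. I'll lower it into the slot and push its barrel on the slot's back wall.

Emit:
arm_command(series=[0, 0, 0, -0.5, 0, 0, 0, 0, -3, 0, 0, 0, 0, -6, 0, 0, 0, 0, -9, 0, 0, 0, 0, -10, 0])

```text
clock: 12.68
eef_pos: [474.1, 50.7, 212.1]
tool_rot: [-3.141, -0.004, 0.01]
force: [1.0, -0.4, -1.5]
width: 21.1
gripper_force: 59.8
```

Emit:
arm_command(series=[0, 0, 4, 0, -5, 0, 0, 8, 0, -10, 0, -0.2, 12, 0, -12.5, 0, -0.4, 16, 0, -12.5, 0, -0.5, 20, 0, -12.5])

```text
clock: 13.1
eef_pos: [468.9, -150.0, 208.5]
tool_rot: [-3.14, 0.001, 0.23]
force: [1.8, -0.2, -1.3]
width: 21.5
gripper_force: 59.6
```

Emit:
arm_command(series=[0, 0, 0, 0, 0, 0, 0, 0, 0, 0, 0, 0, 0, 0, 0, 0, 0, 0, 0, 0, 0, 0, 0, 0, 0])

```text
clock: 13.52
eef_pos: [469.9, -147.0, 208.5]
tool_rot: [-3.14, 0.001, 0.232]
force: [0.3, 0.2, -1.8]
width: 21.7
gripper_force: 59.7
```

Emit:
arm_command(series=[0, -0.2, 0.47, 0, 0, 0, -0.2, 0.47, 0.2, 0, 0, -0.2, 0.47, 0.5, 0, 0, -0.2, 0.47, 0.5, 0, 0, -0.2, 0.47, 0.5, 0])

```text
clock: 13.93
eef_pos: [468.8, -153.6, 203.6]
tool_rot: [-3.141, 0.001, 0.229]
force: [0.6, -1.0, -0.8]
width: 21.8
gripper_force: 59.7
```

Emit:
arm_command(series=[0, 0, 0, 1.5, 0, 0, 0, 0, 3, 0, 0, 0, 0, 4.5, 0, 0, 0, 0, 5.5, 0, 0, 0, 0, 6, 0])

```text
clock: 14.35
eef_pos: [468.4, -153.5, 142.7]
tool_rot: [-3.141, 0.002, 0.229]
force: [-0.5, 0.7, -0.9]
width: 21.7
gripper_force: 59.8
```

Emit:
arm_command(series=[0, 0.3, 0, 0, 0, 0, 0.6, 0, 0, 0, 0, 0.9, 0, 0, 0, 0, 1.2, 0, 0, 0, 0, 1.5, 0, 0, 0])

```text
clock: 14.77
eef_pos: [480.8, -151.4, 144.1]
tool_rot: [-3.141, 0.005, 0.228]
force: [-9.3, -2.6, 2.3]
width: 21.1
gripper_force: 60.2
```

Emit:
arm_command(series=[0, 0.3, 0, 0, 0, 0, 0.6, 0, 0, 0, 0, 0.9, 0, 0, 0, 0, 1.2, 0, 0, 0, 0, 1.5, 0, 0, 0])

```text
clock: 15.18
eef_pos: [494.6, -148.0, 143.6]
tool_rot: [-3.141, 0.006, 0.228]
force: [-6.5, -4.0, -3.1]
width: 21.2
gripper_force: 59.4
```

Run:
```python
from h import *
st(); shot("c7",(400,500,210,310),(330,430,270,370),4)
```

```text
{'clock': 15.183, 'qpos': [-0.191, 0.661, 0.661, 1.982, -0.61, 0.712, -0.494], 'eef_pos': [494.566, -148.021, 143.58], 'tool_rot': [-3.141, 0.006, 0.228], 'force': [-6.466, -3.97, -3.147], 'width': 21.177}
```

View pics/c7.png

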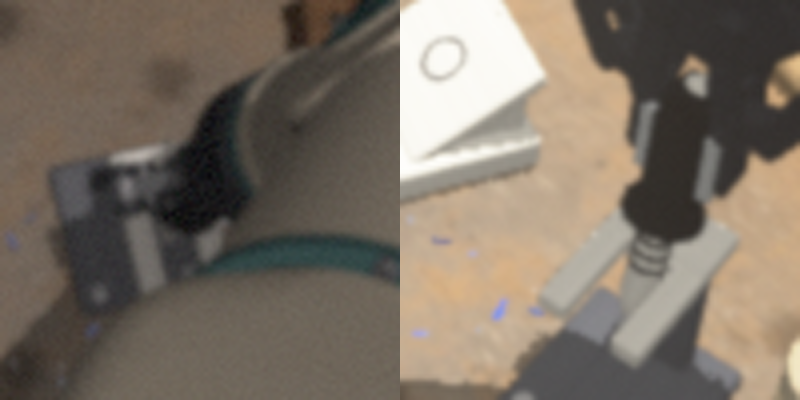

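The pen is pivoting in the pads as planned, with its top leaning back and its barrel on the slot's back wall. I'll keep going to about 30°.

Emit:
arm_command(series=[0, 0.4, 0, 0, 0, 0, 0.8, 0, 0, 0, 0, 1.2, 0, 0, 0, 0, 1.5, 0, 0, 0, 0, 1.7, 0, 0, 0])

```text
clock: 15.7
eef_pos: [510.9, -143.5, 143.3]
tool_rot: [-3.139, 0.007, 0.229]
force: [-7.9, -1.8, -1.3]
width: 21.5
gripper_force: 59.2
```

Emit:
arm_command(series=[0, 0, 0, 0, 0, 0, 0, 0, 0, 0, 0, 0, 0, 0, 0, 0, 0, 0, 0, 0, 0, 0, 0, 0, 0])

```text
clock: 16.12
eef_pos: [511.2, -143.4, 143.4]
tool_rot: [-3.139, 0.006, 0.229]
force: [-6.9, -1.3, -2.0]
width: 21.3
gripper_force: 59.3
```

Emit:
arm_command(series=[0, -0.5, 0, -0.2, 0, 0, -1, 0, -1, 0, 0, -1.5, 0, -4, 0, 0, -1.5, 0, -7, 0, 0, -1.5, 0, -7.5, 0])

```text
clock: 16.53
eef_pos: [502.9, -148.5, 224.1]
tool_rot: [3.137, -0.008, 0.228]
force: [1.2, -1.3, -0.9]
width: 21.3
gripper_force: 59.5
```

Emit:
arm_command(series=[0, 0, -4, 0, -7, 0, 0, -8, 0, -14, 0, 0, -10, 0, -21, 0, 0, -10, 0, -28, 0, 0, -10, 0, -35, 0])

```text
invalid input at $.series: expected a multiple of 5 numbers
```

Emit:
arm_command(series=[0, 0.3, -4, 0, -7, 0, 0.6, -8, 0, -14, 0, 0.9, -12, 0, -21, 0, 1.2, -16, 0, -28, 0, 1.6, -20, 0, -35])

```text
clock: 16.95
eef_pos: [470.2, 53.8, 219.7]
tool_rot: [3.141, -0.002, 0.846]
force: [0.7, 0.4, -0.6]
width: 21.4
gripper_force: 59.5
```

Emit:
arm_command(series=[0, 0, 0, 0, -7, 0, 0, 0, 0, -14, 0, 0, 0, 0, -21, 0, 0, 0, 0, -28, 0, 0, 0, 0, -35])

```text
clock: 17.37
eef_pos: [470.9, 52.2, 219.6]
tool_rot: [3.139, -0.001, 1.457]
force: [-0.3, -0.0, -0.3]
width: 21.3
gripper_force: 59.6
```

Emit:
arm_command(series=[0, 0, 0, 0, -7, 0, 0, 0, 0, -14, 0, 0, 0, 0, -21, 0, 0, 0, 0, -28, 0, 0, 0, 0, -35])

```text
clock: 17.78
eef_pos: [470.9, 51.9, 219.6]
tool_rot: [3.14, 0.001, 2.068]
force: [0.0, 0.3, -1.2]
width: 21.2
gripper_force: 59.6
```

Emit:
arm_command(series=[0, 0, 0, 0, -7, 0, 0, 0, 0, -14, 0, 0, 0, 0, -21, 0, 0, 0, 0, -28, 0, 0, 0, 0, -35])

```text
clock: 18.2
eef_pos: [470.9, 51.9, 219.6]
tool_rot: [3.14, 0.002, 2.678]
force: [0.5, -1.2, -1.8]
width: 21.3
gripper_force: 59.6
```

Run:
```python
from h import *
st()
```

```text
{'clock': 18.2, 'qpos': [-0.239, 0.397, 0.096, 2.011, -0.055, 0.735, 0.998], 'eef_pos': [470.893, 51.863, 219.589], 'tool_rot': [3.14, 0.002, 2.678], 'force': [0.509, -1.215, -1.829], 'width': 21.336}
```

Emit:
arm_command(series=[0, 0.4, 0, 0, -4, 0, 0.8, -0.1, 2, -8, 0, 0.8, -0.1, 4, -8, 0, 0.8, -0.1, 6, -8, 0, 0.8, -0.1, 7.8, -8])

```text
clock: 18.62
eef_pos: [463.4, 54.6, 140.7]
tool_rot: [3.141, 0.002, 2.812]
force: [0.9, 0.6, -1.5]
width: 21.6
gripper_force: 59.7
```

Emit:
arm_command(series=[0, 0, 0, 0, 0, 0, 0, 0, 0, 0, 0, 0, 0, 0, 0, 0, 0, 0, 0, 0, 0, 0, 0, 0, 0])

```text
clock: 19.03
eef_pos: [463.6, 54.7, 142.0]
tool_rot: [3.14, 0.002, 2.812]
force: [0.3, -0.8, -1.4]
width: 21.3
gripper_force: 59.6
```

Run:
```python
from h import *
s=st(); shot("c8",(320,400,220,310),(285,365,210,330),5)
t=np.array(s["eef_pos"]);a=s["tool_rot"][2];piv=t+[0,0,19]
for th in(25,30,35):
    th=np.radians(th);n=np.array([np.sin(th)*np.cos(a),np.sin(th)*np.sin(a),np.cos(th)])
    X=[piv-112*n,piv-88*n,piv-37*n]; print(np.degrees(th),X[0].round(1),((proj("scene",X)-[285,210])*5+[400,0]).round(0).tolist())
```

```text
{'clock': 19.033, 'qpos': [-0.209, 0.514, 0.045, 2.107, -0.045, 0.518, 1.11], 'eef_pos': [463.616, 54.681, 141.968], 'tool_rot': [3.14, 0.002, 2.812], 'force': [0.311, -0.822, -1.44], 'width': 21.329}
25.0 [508.4  39.4  59.5] [[637.0, 350.0], [615.0, 317.0], [565.0, 242.0]]
29.999999999999996 [516.6  36.6  64. ] [[658.0, 338.0], [632.0, 307.0], [572.0, 237.0]]
35.0 [524.4  33.9  69.2] [[678.0, 324.0], [648.0, 296.0], [579.0, 232.0]]
```

View pics/c8.png

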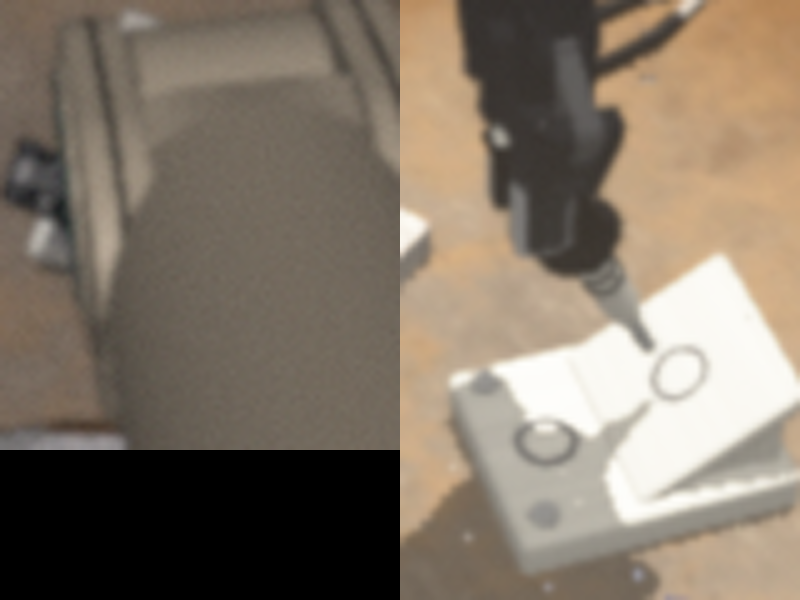

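The pen is tilted roughly 30°, with its nose at crop (648,348), up and left of the slope ring at (679,371). That is my tenth and last picture, so from here I'll work from numbers only. I'll refine the tilt first.

```bash
cat > tilt.py <<'E'
from h import *
def tilt(q,e,t,a,lo=44,hi=110):
    Q=cloud("scene",e); piv=np.array(t)+[0,0,19]; ux=np.array([np.cos(a),np.sin(a),0]); uy=np.array([-np.sin(a),np.cos(a),0])
    D=Q-piv; x=D@ux;y=D@uy;z=D[...,2]
    th0=np.radians(28); s=-(x*np.sin(th0)+z*np.cos(th0)); r=x*np.cos(th0)-z*np.sin(th0)
    m=(s>lo)&(s<hi)&(abs(r)<16)&(abs(y)<14); v,u=np.nonzero(m); print("n",m.sum())
    # view axis midpoints: project candidates; per along-axis bin midpoint of pixel footprint
    out=[]
    for b in np.arange(lo,hi,6):
        k=(s[m]>=b)&(s[m]<b+6)
        if k.sum()>3: out.append((b+3,k.sum(),x[m][k].mean(),y[m][k].mean(),z[m][k].mean()))
    return np.array(out),np.c_[u,v]
E
python3 - <<'E'
from tilt import *
f=np.load("c8.npz"); o,uv=tilt(f["q"],f["e"],[463.6,54.7,142.0],2.812)
print(o.round(1))
g=cv2.cvtColor(f["q"],cv2.COLOR_RGB2GRAY); np.set_printoptions(linewidth=200); print(g[258:284,316:340])
p=np.polyfit(-o[:,4],-o[:,2],1);print(np.degrees(np.arctan(p[0])),p)
E
```

```text
n 128
[[ 53.   18.  -26.2   6.9 -46.3]
 [ 59.   20.  -29.3   6.3 -50.9]
 [ 65.   17.  -31.3   6.9 -56.9]
 [ 71.   18.  -34.7   6.4 -62.2]
 [ 77.   17.  -36.4   6.6 -67.9]
 [ 83.   10.  -39.7   6.8 -73.2]
 [ 89.    4.  -41.9   4.2 -79.7]
 [ 95.    6.  -44.    3.6 -83.8]
 [101.    7.  -46.7   3.5 -89.4]
 [107.    9.  -48.7   3.9 -94.5]]
[[ 64  72  82  72  60  55  54  55  56  55  57  67 105 148 168 175 179 180 180 176 174 174 177 178]
 [ 72  74  72  63  57  56  56  55  57  56  60  83 129 160 171 175 176 176 176 175 174 174 175 176]
 [ 74  67  59  57  56  57  57  56  57  57  63  94 143 167 173 175 176 175 173 173 172 174 175 176]
 [ 61  58  57  57  57  57  58  57  57  60  71  99 135 165 176 175 175 175 174 172 171 172 176 177]
 [ 56  58  57  57  56  55  57  56  60  75  95 106 125 155 173 177 175 175 175 172 172 173 175 179]
 [ 61  59  58  58  59  58  60  63  74 100 115 114 129 144 170 178 176 174 173 172 170 172 175 178]
 [ 90  77  74  74  74  81  84  88 101 114 113 111 130 137 165 177 175 172 171 171 171 171 174 177]
 [138 123 118 118 114 114 113 115 116 109 107 114 117 126 158 173 172 
[... 1154 characters left out ...]
9 246 248 249 249 249 241 195 141 128 155 210 240 248 249 250]
 [167 169 174 180 188 205 226 243 248 249 249 249 249 250 247 226 175 138 136 174 226 244 248 246]
 [196 210 218 222 229 240 246 249 250 249 249 249 249 250 249 244 223 170 146 176 226 241 239 226]
 [239 247 248 247 248 249 249 249 250 250 249 249 249 250 250 249 243 221 198 215 232 229 216 209]
 [252 251 248 248 250 250 249 249 250 250 249 249 249 250 250 250 249 246 243 241 228 205 218 237]
 [253 252 247 244 248 249 249 249 249 250 249 249 249 249 250 250 250 249 248 240 213 212 238 247]
 [253 252 250 242 245 249 249 249 249 250 250 249 249 250 250 250 250 250 246 226 199 231 247 249]]
24.752778005847933 [0.46106511 5.39803974]
```

Emit:
arm_command(series=[0, 0.5, 0, -2, 0, 0, 0.5, 0, -4, 0, 0, 0.5, 0, -6, 0, 0, 0.5, 0, -8, 0, 0, 0, 0, -8.2, 7])

```text
clock: 19.55
eef_pos: [463.9, 55.1, 226.3]
tool_rot: [3.138, 0.004, 2.69]
force: [0.4, -0.2, -1.6]
width: 21.1
gripper_force: 59.6
```

Emit:
arm_command(series=[0, -1.9, -3.5, 0, 7, 0, -3.8, -7, 0, 14, 0, -5.8, -10.5, 0, 21, 0, -7.8, -14, 0, 28, 0, -9.8, -17.8, 0, 35])

```text
clock: 19.97
eef_pos: [473.4, -148.5, 223.4]
tool_rot: [3.14, 0.0, 2.074]
force: [0.3, -0.1, -1.4]
width: 21.6
gripper_force: 59.6
```

Emit:
arm_command(series=[0, 0, 0, 0, 7, 0, 0, 0, 0, 14, 0, 0, 0, 0, 21, 0, 0, 0, 0, 28, 0, 0, 0, 0, 35])

```text
clock: 20.38
eef_pos: [473.1, -147.1, 223.2]
tool_rot: [3.141, -0.0, 1.462]
force: [0.0, 0.2, -1.0]
width: 21.2
gripper_force: 59.6
```

Emit:
arm_command(series=[0, 0, 0, 0, 7, 0, 0, 0, 0, 14, 0, 0, 0, 0, 21, 0, 0, 0, 0, 28, 0, 0, 0, 0, 35])

```text
clock: 20.8
eef_pos: [473.3, -146.9, 223.2]
tool_rot: [3.141, -0.001, 0.852]
force: [-0.5, 1.0, -1.4]
width: 21.2
gripper_force: 59.6
```

Emit:
arm_command(series=[0, 0, 0, 0, 7, 0, 0, 0, 0, 14, 0, 0, 0, 0, 21, 0, 0, 0, 0, 28, 0, 0, 0, 0, 35])

```text
clock: 21.22
eef_pos: [473.3, -146.8, 223.2]
tool_rot: [-3.141, -0.001, 0.241]
force: [-0.8, 0.1, -1.5]
width: 21.4
gripper_force: 59.6
```

Emit:
arm_command(series=[0, 2.5, 0.5, 0, 0.7, 0, 2.5, 0.5, 0, 0.7, 0, 2.5, 0.5, 1, 0.7, 0, 2.5, 0.5, 2, 0.7, 0, 2.5, 0.5, 2, 0.7])

```text
clock: 21.63
eef_pos: [496.5, -144.9, 200.6]
tool_rot: [-3.139, 0.004, 0.234]
force: [-0.9, 0.3, -2.2]
width: 21.4
gripper_force: 59.7
```

Emit:
arm_command(series=[0, 0, 0, 1.5, 0, 0, 0, 0, 3, 0, 0, 0, 0, 4.5, 0, 0, 0, 0, 5.5, 0, 0, 0, 0, 6, 0])

```text
clock: 22.05
eef_pos: [497.3, -145.6, 141.5]
tool_rot: [-3.14, 0.002, 0.234]
force: [-0.2, 0.1, -0.5]
width: 21.6
gripper_force: 59.7
```

Emit:
arm_command(series=[0, 0.4, 0, 0, 0, 0, 0.8, 0, 0, 0, 0, 1.1, 0, 0, 0, 0, 1.3, 0, 0, 0, 0, 1.3, 0, 0, 0])

```text
clock: 22.47
eef_pos: [510.5, -143.4, 143.1]
tool_rot: [3.141, 0.002, 0.234]
force: [-4.0, -1.9, 2.5]
width: 21.2
gripper_force: 60.0
```

Emit:
arm_command(series=[0, 0.2, 0, 0, 0, 0, 0.4, 0, 0, 0, 0, 0.6, 0, 0, 0, 0, 0.6, 0, 0, 0, 0, 0.6, 0, 0, 0])

```text
clock: 22.88
eef_pos: [514.2, -142.2, 142.5]
tool_rot: [-3.141, 0.005, 0.233]
force: [-6.5, -2.6, 1.0]
width: 21.4
gripper_force: 59.8
```

Emit:
arm_command(series=[0, -0.5, 0, -0.2, 0, 0, -1, 0, -1, 0, 0, -1.5, 0, -4, 0, 0, -1.5, 0, -7, 0, 0, -1.5, 0, -8, 0])

```text
clock: 23.3
eef_pos: [504.7, -146.3, 227.2]
tool_rot: [3.138, -0.007, 0.233]
force: [0.4, -0.3, -0.9]
width: 21.4
gripper_force: 59.8
```

Emit:
arm_command(series=[0, 0.3, -4, 0, -7, 0, 0.6, -8, 0, -14, 0, 0.9, -12, 0, -21, 0, 1.2, -16, 0, -28, 0, 1.6, -20, 0, -35])

```text
clock: 23.72
eef_pos: [471.4, 55.6, 223.5]
tool_rot: [3.141, -0.002, 0.851]
force: [0.9, 2.1, -1.1]
width: 21.5
gripper_force: 59.7
```

Emit:
arm_command(series=[0, 0, 0, 0, -7, 0, 0, 0, 0, -14, 0, 0, 0, 0, -21, 0, 0, 0, 0, -28, 0, 0, 0, 0, -35])

```text
clock: 24.13
eef_pos: [472.1, 54.1, 223.4]
tool_rot: [3.14, -0.001, 1.463]
force: [-0.9, -0.3, -2.4]
width: 21.4
gripper_force: 59.8
```

Emit:
arm_command(series=[0, 0, 0, 0, -7, 0, 0, 0, 0, -14, 0, 0, 0, 0, -21, 0, 0, 0, 0, -28, 0, 0, 0, 0, -35])

```text
clock: 24.55
eef_pos: [472.1, 53.8, 223.3]
tool_rot: [3.14, -0.0, 2.073]
force: [-1.0, -0.3, -1.0]
width: 21.3
gripper_force: 59.8
```

Emit:
arm_command(series=[0, 0, 0, 0, -7, 0, 0, 0, 0, -14, 0, 0, 0, 0, -21, 0, 0, 0, 0, -28, 0, 0, 0, 0, -35])

```text
clock: 24.97
eef_pos: [472.1, 53.7, 223.4]
tool_rot: [3.14, 0.001, 2.684]
force: [-0.0, -0.8, -2.0]
width: 21.0
gripper_force: 59.8
```

Emit:
arm_command(series=[0, 0.4, -0.1, 0, -4, 0, 0.8, -0.28, 2, -7.6, 0, 0.8, -0.28, 4, -7.6, 0, 0.8, -0.28, 6, -7.6, 0, 0.8, -0.28, 8.1, -7.6])

```text
clock: 25.38
eef_pos: [464.1, 54.9, 141.8]
tool_rot: [3.14, 0.002, 2.81]
force: [-0.0, 0.2, -1.1]
width: 21.4
gripper_force: 59.9
```

Emit:
arm_command(series=[0, 0, 0, 0, 0, 0, 0, 0, 0, 0, 0, 0, 0, 0, 0, 0, 0, 0, 0, 0, 0, 0, 0, 0, 0])

```text
clock: 25.8
eef_pos: [464.2, 54.6, 143.0]
tool_rot: [3.14, 0.002, 2.81]
force: [0.1, 0.0, -0.7]
width: 21.3
gripper_force: 59.7
```

Run:
```python
from tilt import *
s=st(); q,e=viewer.get_image("scene"); np.savez("c9.npz",q=q,e=e)
t=s["eef_pos"];a=s["tool_rot"][2]
o,uv=tilt(q,e,t,a);print(o.round(1)); p=np.polyfit(-o[:,4],-o[:,2],1);print(np.degrees(np.arctan(p[0])))
k=o[:,0]<84;print(np.degrees(np.arctan(np.polyfit(-o[k,4],-o[k,2],1)[0])))
piv=np.array(t)+[0,0,19]
for th in(26,28,30,32):
    th=np.radians(th);n=np.array([np.sin(th)*np.cos(a),np.sin(th)*np.sin(a),np.cos(th)])
    X=[piv-112*n,piv-88*n,piv-37*n]; P=proj("scene",X);print(X[0].round(1),P[0].round(1),((P[0]-P[2])[0]/(P[0]-P[2])[1]).round(3))
g=cv2.cvtColor(q,cv2.COLOR_RGB2GRAY); np.set_printoptions(linewidth=200); print(g[258:284,316:342])
```

```text
{'clock': 25.8, 'qpos': [-0.238, 0.514, 0.087, 2.106, -0.086, 0.522, 1.151], 'eef_pos': [464.193, 54.603, 143.034], 'tool_rot': [3.14, 0.002, 2.81], 'force': [0.098, 0.043, -0.667], 'width': 21.308}
n 129
[[ 53.   21.  -29.2   6.9 -44.8]
 [ 59.   15.  -32.7   6.8 -50.5]
 [ 65.   18.  -35.    6.  -55.3]
 [ 71.   17.  -36.9   6.2 -60.7]
 [ 77.   15.  -40.4   7.1 -65. ]
 [ 83.   11.  -43.1   5.8 -71.2]
 [ 89.    4.  -43.6   4.7 -76.9]
 [ 95.    9.  -48.3   3.2 -82.4]
 [101.    9.  -50.4   3.7 -87.8]
 [107.    7.  -54.1   3.7 -92.6]]
26.332417237375417
27.524120781787317
[510.6  38.6  61.4] [333.6 279.1] 0.695
[513.9  37.5  63.1] [335.3 278.1] 0.769
[517.2  36.4  65. ] [336.9 277.1] 0.848
[520.3  35.3  67.1] [338.5 276. ] 0.932
[[ 71  68  69  66  60  55  56  55  55  57  56  58  75 118 158 174 179 179 180 177 174 175 176 178 178 179]
 [ 81  75  68  59  57  55  57  58  56  57  57  63  85 118 156 172 176 177 177 175 173 174 175 176 177 178]
 [ 68  63  59  57  55  56  56  56  56  56  58  75 100 116 154 173 174 175 174 173 172 173 175 177 177 178]
 [ 60  57  56  56  57  56  55  56  56  59  72
[... 1716 characters left out ...]
 249 250 249 249 248 243 220 168 138 153 208 243 249 250]
 [166 169 173 180 187 206 226 243 248 249 249 249 249 250 250 249 249 248 242 216 184 191 224 240 245 244]
 [197 210 218 222 229 239 246 249 250 249 249 249 249 250 250 250 249 249 248 243 235 235 232 224 221 215]
 [239 247 248 247 248 248 249 249 250 250 249 249 249 250 250 250 249 249 249 248 242 230 215 210 219 223]
 [252 252 249 248 250 250 249 249 250 250 249 249 249 250 250 250 250 249 249 246 231 206 219 237 244 246]
 [253 252 247 244 248 249 249 249 250 250 249 249 249 249 250 250 250 249 248 241 213 212 239 247 249 249]
 [253 252 250 242 245 249 249 249 249 250 249 249 249 249 250 250 250 250 246 226 199 231 247 249 249 249]]
```

Emit:
arm_command(series=[0, -0.2, 0, 0.6, 0, 0, -0.4, 0, 1.2, 0, 0, -0.6, 0, 1.8, 0, 0, -0.63, 0.05, 1.88, 0, 0, -0.63, 0.05, 1.88, 0])

```text
clock: 26.27
eef_pos: [469.1, 52.7, 122.3]
tool_rot: [-3.141, -0.001, 2.81]
force: [0.4, -0.4, -1.0]
width: 21.3
gripper_force: 59.7
```

Emit:
arm_command(series=[0, 0, 0, 0, 0, 0, 0, 0, 0, 0, 0, 0, 0, 0, 0, 0, 0, 0, 0, 0, 0, 0, 0, 0, 0])

```text
clock: 26.68
eef_pos: [469.4, 52.9, 123.2]
tool_rot: [3.141, 0.0, 2.81]
force: [0.5, 0.6, -0.5]
width: 21.6
gripper_force: 59.7
```

Run:
```python
from tilt import *
s=st(); q,e=viewer.get_image("scene")
t=s["eef_pos"];a=s["tool_rot"][2];piv=np.array(t)+[0,0,19];th=np.radians(30);n=np.array([np.sin(th)*np.cos(a),np.sin(th)*np.sin(a),np.cos(th)])
print((piv-112*n).round(1),proj("scene",[piv-112*n,[526.1,33.8,41]]).round(1))
g=cv2.cvtColor(q,cv2.COLOR_RGB2GRAY); np.set_printoptions(linewidth=200); print(g[270:294,328:354])
```

```text
{'clock': 26.683, 'qpos': [-0.227, 0.556, 0.079, 2.107, -0.09, 0.482, 1.16], 'eef_pos': [469.411, 52.869, 123.174], 'tool_rot': [3.141, 0.0, 2.81], 'force': [0.472, 0.587, -0.527], 'width': 21.622}
[522.4  34.7  45.2] [[339.  283.5]
 [340.6 284.4]]
[[113 119 113 114 126 139 196 239 249 250 249 249 249 250 249 250 250 250 250 251 251 251 251 251 250 249]
 [108 102 108 116 119 144 195 238 249 250 250 249 249 250 250 250 249 250 250 250 251 251 251 251 250 250]
 [104 104 112 110 120 152 185 224 244 250 250 250 249 249 250 250 249 250 250 250 251 251 251 251 251 249]
 [117 109 104 111 135 157 172 198 232 247 250 250 249 249 249 250 250 249 250 250 250 251 251 251 251 249]
 [128 109 112 128 144 154 164 182 221 245 250 250 250 250 249 250 250 250 250 250 250 250 251 251 251 250]
 [181 145 134 139 144 149 157 170 206 242 250 250 250 250 249 249 250 250 249 250 250 250 250 251 251 251]
 [226 184 152 142 142 146 151 161 190 235 248 250 250 250 249 249 249 249 249 250 250 250 250 251 251 251]
 [245 227 185 155 143 143 146 152 172 221 245 249 250 250 249 249 249 249 249 250 250 250 250 250 251 
[... 1017 characters left out ...]
 240 243 237 219 219 239 248 249 249 248 249 249 249 249]
 [250 250 249 249 248 242 219 169 135 138 170 216 231 221 206 213 237 248 250 249 249 248 249 249 249 249]
 [250 249 248 244 238 219 193 173 156 156 170 184 195 204 221 238 247 249 250 250 249 249 249 249 249 249]
 [249 248 241 222 204 190 183 181 189 216 224 221 227 239 245 248 248 249 249 250 249 249 249 249 249 249]
 [244 240 220 193 182 180 182 191 218 240 245 245 246 248 249 249 249 249 249 249 250 249 249 248 249 248]
 [222 204 190 181 179 180 188 216 240 248 249 249 248 249 249 249 249 249 249 249 250 249 249 248 248 249]
 [189 181 180 181 180 180 201 236 248 249 249 249 249 248 249 249 249 249 249 249 249 250 249 248 248 248]]
```

Emit:
arm_command(series=[0, -0.2, 0, -0.12, 0, 0, -0.3, 0, 0.05, 0, 0, -0.36, 0, 0.17, 0, 0, -0.42, 0, 0.27, 0, 0, -0.45, 0, 0.32, 0])

```text
clock: 27.15
eef_pos: [473.7, 51.3, 119.7]
tool_rot: [3.142, 0.0, 2.81]
force: [0.3, 0.2, -0.0]
width: 21.6
gripper_force: 59.8
```

Emit:
arm_command(series=[0, -0.06, 0, 0.1, 0, 0, -0.11, 0, 0.18, 0, 0, -0.16, 0, 0.27, 0, 0, -0.2, 0, 0.35, 0, 0, -0.2, 0, 0.35, 0])

```text
clock: 27.57
eef_pos: [475.5, 50.8, 116.2]
tool_rot: [3.142, -0.0, 2.811]
force: [-0.5, 1.0, 0.9]
width: 21.2
gripper_force: 59.9
```

```bash
cat > ck.py <<'E'
from tilt import *
s=st(); q,e=viewer.get_image("scene")
t=s["eef_pos"];a=s["tool_rot"][2];piv=np.array(t)+[0,0,19];th=np.radians(30);n=np.array([np.sin(th)*np.cos(a),np.sin(th)*np.sin(a),np.cos(th)])
v=piv-112*n-np.array([526.1,33.8,41]); print("normal",(v@n).round(1),"up",(v@[.821,-.276,.5]).round(1))
g=cv2.cvtColor(q,cv2.COLOR_RGB2GRAY); np.set_printoptions(linewidth=200); print(g[272:294,330:350])
E
python3 ck.py
```

```text
{'clock': 27.567, 'qpos': [-0.218, 0.575, 0.076, 2.096, -0.091, 0.474, 1.167], 'eef_pos': [475.488, 50.757, 116.236], 'tool_rot': [3.142, -0.0, 2.811], 'force': [-0.468, 1.003, 0.924], 'width': 21.181}
normal -3.7 up 0.9
[[ 97 112 118 107 108 121 154 220 246 249 249 249 250 250 250 250 250 250 251 251]
 [111 108 106 108 115 114 141 199 240 248 249 249 250 250 250 250 250 250 250 251]
 [116 105 112 118 111 114 143 182 224 243 249 249 249 250 250 250 250 250 250 250]
 [162 120 106 106 114 132 152 171 198 231 246 249 249 249 250 250 250 250 250 250]
 [218 153 114 113 128 141 153 164 182 223 245 250 250 249 250 250 249 250 250 250]
 [242 198 148 135 138 142 148 156 171 210 243 249 249 249 249 249 250 250 250 250]
 [247 228 184 151 141 142 144 151 158 183 230 242 243 242 245 248 249 249 250 250]
 [249 245 226 184 154 143 143 145 149 157 188 205 206 209 225 240 248 249 249 250]
 [250 249 245 227 192 162 147 142 143 146 173 201 209 204 196 217 242 249 249 250]
 [250 250 249 246 234 209 166 144 135 136 166 216 239 241 224 202 233 247 249 249]
 [250 250 250 249 246 233 192 162 140 129 145 192
[... 247 characters left out ...]
99 237 245 234 206 227 245 248 249]
 [250 250 249 247 229 182 183 198 198 193 213 236 244 239 220 218 240 247 248 249]
 [249 248 245 239 211 156 145 161 178 211 236 242 236 220 219 239 248 249 249 248]
 [249 246 227 207 185 154 131 134 164 215 231 221 203 213 237 248 250 250 249 249]
 [248 240 211 185 181 170 150 133 144 176 194 203 221 238 247 249 250 250 249 249]
 [238 219 191 181 181 180 173 170 189 209 226 239 245 248 249 249 249 250 249 249]
 [202 189 181 180 181 182 189 215 236 243 246 248 249 249 249 249 249 250 250 249]
 [181 180 179 179 181 191 218 239 247 248 248 249 249 249 249 249 249 249 250 249]
 [181 180 179 180 189 217 240 248 249 249 249 249 249 249 249 249 249 249 250 250]]
```

Emit:
arm_command(series=[0, -0.03, 0, 0.05, 0, 0, -0.03, 0, 0.05, 0, 0, -0.03, 0, 0.05, 0, 0, -0.03, 0, 0.05, 0, 0, -0.03, 0, 0.05, 0])

```text
clock: 28.03
eef_pos: [475.7, 50.7, 115.8]
tool_rot: [3.142, -0.0, 2.811]
force: [-0.5, 0.2, 1.9]
width: 21.3
gripper_force: 59.9
```

Emit:
arm_command(series=[0, 0, 0, 0, 0, 0, 0, 0, 0, 0, 0, 0, 0, 0, 0, 0, 0, 0, 0, 0, 0, 0, 0, 0, 0])

```text
clock: 28.45
eef_pos: [475.8, 50.6, 115.8]
tool_rot: [3.142, -0.0, 2.811]
force: [-1.0, 1.5, 1.0]
width: 21.2
gripper_force: 60.0
```

Emit:
arm_command(series=[0, 0, 0, 0, 0, 0, 0, 0, 0, 0, 0, 0, 0, 0, 0, 0, 0, 0, 0, 0, 0, 0, 0, 0, 0])

```text
clock: 28.87
eef_pos: [475.8, 50.6, 115.8]
tool_rot: [3.142, -0.0, 2.81]
force: [-0.3, 0.2, 1.5]
width: 21.2
gripper_force: 60.0
```

```bash
python3 ck.py
python3 - <<'E'
from tilt import *
s=monitor.read_state(); q,e=viewer.get_image("scene"); np.savez("c10.npz",q=q,e=e)
o,uv=tilt(q,e,s["eef_pos"],s["tool_rot"][2],44,100);print(o.round(1))
E
```

```text
{'clock': 28.867, 'qpos': [-0.217, 0.576, 0.076, 2.096, -0.091, 0.473, 1.167], 'eef_pos': [475.767, 50.638, 115.821], 'tool_rot': [3.142, -0.0, 2.81], 'force': [-0.307, 0.25, 1.531], 'width': 21.187}
normal -4.2 up 0.9
[[ 99 113 118 113 118 137 157 219 245 249 249 249 250 250 250 250 250 250 251 251]
 [114 109 106 110 122 127 141 197 239 248 249 249 249 250 250 250 250 250 250 251]
 [117 107 109 116 113 114 140 180 224 243 249 249 249 250 250 250 250 250 250 250]
 [162 128 117 109 107 122 149 170 197 231 246 249 249 250 250 249 250 250 250 250]
 [215 151 115 112 125 137 151 163 181 221 245 249 249 249 250 249 249 250 250 250]
 [241 197 147 135 138 142 148 157 168 200 239 248 249 249 249 249 249 250 250 250]
 [247 229 184 151 142 143 145 151 155 175 223 240 242 242 245 248 249 249 250 250]
 [250 245 226 184 153 143 143 145 149 155 184 203 203 208 225 241 248 249 250 250]
 [250 249 245 228 192 162 147 142 143 147 172 197 206 204 199 219 243 249 249 250]
 [250 250 249 246 234 208 167 144 137 139 162 206 237 241 224 203 233 247 249 249]
 [250 250 250 249 247 233 191 162 142 130 143 188 2
[... 483 characters left out ...]
5 215 230 221 204 214 238 248 250 249 249 248]
 [248 240 211 187 180 171 150 133 144 176 195 205 221 238 247 249 250 250 249 249]
 [238 219 192 181 181 180 174 170 190 209 225 239 246 248 249 249 249 250 250 249]
 [202 189 182 180 180 182 190 215 236 243 246 248 249 249 249 249 249 250 250 249]
 [182 180 179 180 181 191 218 239 247 248 248 249 249 249 249 249 249 249 250 249]
 [181 180 179 180 188 217 239 248 249 249 249 249 249 249 249 249 249 249 250 250]]
n 102
[[ 53.   17.  -29.2   7.3 -45.1]
 [ 59.   16.  -32.1   7.3 -50.5]
 [ 65.   12.  -35.7   6.  -54.5]
 [ 71.   16.  -37.4   6.6 -60.3]
 [ 77.   17.  -39.3   6.1 -66.1]
 [ 83.   10.  -42.9   7.  -70.4]
 [ 95.    7.  -47.9   4.1 -81. ]]
```

The slope reading is done: pressed in about 4 mm at roughly 2.5 N for about 1.5 s, with the ring pixels unchanged. I'll retract along the normal and go to the fork to straighten the pen.

Emit:
arm_command(series=[0, 0.2, 0, -0.35, 0, 0, 0.6, 0, -1.04, 0, 0, 1, 0, -2.5, 0, 0, 1, 0, -6, 0, 0, 1, 0, -9, 0])

```text
clock: 29.38
eef_pos: [465.1, 53.6, 206.9]
tool_rot: [-3.14, -0.002, 2.81]
force: [0.6, -0.2, -0.0]
width: 21.0
gripper_force: 59.7
```

Emit:
arm_command(series=[0, -0.5, -4, 0, -7, 0, -1, -8, 0, -14, 0, -1.5, -12, 0, -21, 0, -2, -16, 0, -28, 0, -2.6, -20, 0, -32.2])

```text
clock: 29.8
eef_pos: [425.5, -142.1, 206.4]
tool_rot: [-3.141, 0.0, -2.904]
force: [0.6, -0.0, -1.1]
width: 21.5
gripper_force: 59.8
```

Emit:
arm_command(series=[0, 0, 0, 0, 0, 0, 0, 0, 0, 0, 0, 0, 0, 0, 0, 0, 0, 0, 0, 0, 0, 0, 0, 0, 0])

```text
clock: 30.22
eef_pos: [426.8, -139.3, 205.9]
tool_rot: [3.141, 0.0, -2.908]
force: [0.1, -0.1, -0.9]
width: 21.1
gripper_force: 59.8
```

```bash
cat > mv.py <<'E'
from h import *
import sys
s=st(); t=np.array(s["eef_pos"]);R=cv2.Rodrigues(np.array([0,0,s["tool_rot"][2]]))[0]@np.diag([1.,-1,-1])
g=np.array(eval(sys.argv[1]),float); print("tool cm",((g-t)@R/10).round(2),"yaw deg",np.degrees(s["tool_rot"][2]).round(1), "D,lat",((t-[469.3,-152.6,0])@[.9735,.2287,0]).round(1),((t-[469.3,-152.6,0])@[-.2287,.9735,0]).round(1))
E
python3 mv.py "[418.7,-164.5,205]"
```

```text
{'clock': 30.217, 'qpos': [0.28, 0.385, -0.035, 2.083, 0.021, 0.675, 2.035], 'eef_pos': [426.757, -139.328, 205.932], 'tool_rot': [3.141, 0.0, -2.908], 'force': [0.118, -0.103, -0.903], 'width': 21.137}
tool cm [ 1.37 -2.26  0.09] yaw deg -166.6 D,lat -38.4 22.7
```

Emit:
arm_command(series=[0, 1.37, -2.26, 0, 0, 0, 1.37, -2.26, 0, 0, 0, 1.37, -2.26, 0, 0, 0, 1.37, -2.26, 0.5, 0, 0, 1.37, -2.26, 0.5, 0])

```text
clock: 30.63
eef_pos: [418.2, -164.7, 200.1]
tool_rot: [3.141, -0.001, -2.909]
force: [-0.3, -0.5, -1.4]
width: 21.3
gripper_force: 59.8
```

```bash
python3 mv.py "[418.7,-164.5,139]"
```

```text
{'clock': 30.633, 'qpos': [0.338, 0.395, -0.033, 2.087, 0.02, 0.661, 2.095], 'eef_pos': [418.244, -164.72, 200.13], 'tool_rot': [3.141, -0.001, -2.909], 'force': [-0.293, -0.52, -1.418], 'width': 21.306}
tool cm [-0.05  0.01  6.11] yaw deg -166.6 D,lat -52.5 -0.1
```

Emit:
arm_command(series=[0, 0, 0, 1.5, 0, 0, 0, 0, 3, 0, 0, 0, 0, 4.5, 0, 0, 0, 0, 5.6, 0, 0, 0, 0, 6.1, 0])

```text
clock: 31.05
eef_pos: [417.7, -164.9, 138.4]
tool_rot: [3.14, -0.002, -2.909]
force: [-0.7, 0.4, -1.0]
width: 21.2
gripper_force: 59.9
```

Emit:
arm_command(series=[0, -0.6, 0, 0, 0, 0, -1.2, 0, 0, 0, 0, -1.8, 0, 0, 0, 0, -2.4, 0, 0, 0, 0, -3, 0, 0, 0])

```text
clock: 31.47
eef_pos: [443.6, -159.5, 139.6]
tool_rot: [3.139, -0.008, -2.911]
force: [-9.1, -2.3, 0.6]
width: 21.3
gripper_force: 60.3
```

Emit:
arm_command(series=[0, -0.4, 0, 0, 0, 0, -0.8, 0, 0, 0, 0, -1.2, 0, 0, 0, 0, -1.6, 0, 0, 0, 0, -2, 0, 0, 0])

```text
clock: 31.88
eef_pos: [462.5, -154.7, 139.4]
tool_rot: [3.139, -0.009, -2.912]
force: [-8.1, -2.2, 0.7]
width: 21.0
gripper_force: 60.5
```

Emit:
arm_command(series=[0, -0.4, 0, 0, 0, 0, -0.8, 0, 0, 0, 0, -1.2, 0, 0, 0, 0, -1.5, 0, 0, 0, 0, -1.5, 0, 0, 0])

```text
clock: 32.3
eef_pos: [477.8, -151.3, 139.6]
tool_rot: [3.139, -0.008, -2.911]
force: [-8.1, -1.7, 1.1]
width: 21.5
gripper_force: 60.7
```

```bash
python3 mv.py "[469.3,-152.6,139]"
```

```text
{'clock': 32.3, 'qpos': [0.263, 0.558, -0.02, 2.01, 0.022, 0.582, 2.029], 'eef_pos': [477.839, -151.313, 139.583], 'tool_rot': [3.139, -0.008, -2.911], 'force': [-8.073, -1.717, 1.149], 'width': 21.473}
tool cm [0.86 0.07 0.06] yaw deg -166.8 D,lat 8.6 -0.7
```

Emit:
arm_command(series=[0, -0.2, 0, 0, 0, 0, -0.4, 0, 0, 0, 0, -0.4, 0, 0, 0, 0, 0.3, 0, 0, 0, 0, 0.8, 0.05, 0, 0])

```text
clock: 32.72
eef_pos: [474.3, -152.7, 140.3]
tool_rot: [-3.141, 0.002, -2.911]
force: [0.6, -0.2, -1.6]
width: 21.3
gripper_force: 60.4
```

Emit:
arm_command(series=[0, 0, 0, -2, 0, 0, 0, 0, -4, 0, 0, 0, 0, -6, 0, 0, 0, 0, -7, 0, 0, 0, 0, -7, 0])

```text
clock: 33.13
eef_pos: [476.1, -153.0, 212.6]
tool_rot: [-3.138, 0.007, -2.911]
force: [-0.3, -0.5, -1.8]
width: 21.5
gripper_force: 60.3
```

Emit:
arm_command(series=[0, 0, 0, 0, 0, 0, 0, 0, 0, 0, 0, 0, 0, 0, 0, 0, 0, 0, 0, 0, 0, 0, 0, 0, 0])

```text
clock: 33.55
eef_pos: [473.3, -152.5, 209.2]
tool_rot: [3.141, -0.001, -2.911]
force: [-0.3, -0.3, -1.6]
width: 21.4
gripper_force: 60.3
```

```bash
cat > up.py <<'E'
from h import *
s=monitor.read_state(); q,e=viewer.get_image("scene"); np.savez("c11.npz",q=q,e=e)
Q=cloud("scene",e);D=Q-(np.array(s["eef_pos"])+[0,0,19]);a=s["tool_rot"][2]
x=D@[np.cos(a),np.sin(a),0];y=D@[-np.sin(a),np.cos(a),0];z=D[...,2]
for b in range(-112,-38,8):
    k=(z>b)&(z<b+8)&(abs(x)<16)&(abs(y)<14)
    if k.sum()>2: print(b+4,k.sum(),x[k].mean().round(1),y[k].mean().round(1))
E
python3 up.py; python3 mv.py "[469,-152.2,118]"
```

```text
-108 7 8.8 2.2
-100 18 8.9 1.5
-92 14 8.9 2.1
-84 17 10.1 2.2
-76 28 10.2 3.1
-68 38 10.0 2.5
-60 40 9.5 2.8
-52 35 9.3 3.3
-44 7 10.6 2.5
-36 9 12.2 3.2
{'clock': 33.6, 'qpos': [0.272, 0.442, -0.024, 1.959, 0.015, 0.741, 2.041], 'eef_pos': [473.366, -152.529, 209.25], 'tool_rot': [3.141, -0.001, -2.911], 'force': [0.765, 0.594, -1.069], 'width': 21.481}
tool cm [0.42 0.13 9.12] yaw deg -166.8 D,lat 4.0 -0.9
```

Emit:
arm_command(series=[0, 0.35, 0.1, 0, 0, 0, 0.35, 0.1, 0, 0, 0, 0.35, 0.1, 0.5, 0, 0, 0.35, 0.1, 0.8, 0, 0, 0.35, 0.1, 0.8, 0])

```text
clock: 34.02
eef_pos: [469.4, -152.3, 201.0]
tool_rot: [3.141, -0.001, -2.911]
force: [-0.0, 0.9, -1.4]
width: 21.2
gripper_force: 60.3
```

Emit:
arm_command(series=[0, 0, 0, 1.5, 0, 0, 0, 0, 3, 0, 0, 0, 0, 5, 0, 0, 0, 0, 6.5, 0, 0, 0, 0, 7.5, 0])

```text
clock: 34.43
eef_pos: [469.3, -152.2, 125.4]
tool_rot: [3.141, -0.002, -2.911]
force: [-1.2, 0.2, -1.9]
width: 21.5
gripper_force: 60.3
```

Emit:
arm_command(series=[0, 0, 0, 0, 0, 0, 0, 0, 0, 0, 0, 0, 0, 0, 0, 0, 0, 0, 0, 0, 0, 0, 0, 0, 0])

```text
clock: 34.85
eef_pos: [470.6, -152.6, 127.6]
tool_rot: [-3.141, 0.001, -2.911]
force: [0.3, -0.1, -1.0]
width: 21.5
gripper_force: 60.3
```

```bash
python3 mv.py "[469,-152.2,118]"
```

```text
{'clock': 34.85, 'qpos': [0.272, 0.568, -0.022, 2.045, 0.023, 0.527, 2.035], 'eef_pos': [470.579, -152.632, 127.646], 'tool_rot': [-3.141, 0.001, -2.911], 'force': [0.35, -0.119, -1.017], 'width': 21.489}
tool cm [0.14 0.08 0.96] yaw deg -166.8 D,lat 1.2 -0.3
```

Emit:
arm_command(series=[0, 0, 0, 0.3, 0, 0, 0, 0, 0.5, 0, 0, 0, 0, 0.7, 0, 0, 0, 0, 0.8, 0, 0, 0, 0, 0.85, 0])

```text
clock: 35.27
eef_pos: [469.8, -152.4, 118.3]
tool_rot: [3.141, -0.0, -2.911]
force: [-1.6, 1.3, 4.8]
width: 21.0
gripper_force: 60.9
```

Emit:
arm_command(series=[0, 0, 0, 0.05, 0, 0, 0, 0, 0.1, 0, 0, 0, 0, 0.15, 0, 0, 0, 0, 0.15, 0, 0, 0, 0, 0.15, 0])

```text
clock: 35.68
eef_pos: [469.8, -152.4, 118.1]
tool_rot: [-3.141, 0.0, -2.911]
force: [-4.0, 0.9, 13.7]
width: 21.2
gripper_force: 62.7
```

The collar is seated on the fork, so I'll release.

Emit:
arm_command(series=[15, 0, 0, -0.1, 0, 35, 0, 0, -0.1, 0, 60, 0, 0, -0.1, 0, 100, 0, 0, -0.1, 0, 100, 0, 0, -0.1, 0])

```text
clock: 36.1
eef_pos: [470.0, -152.4, 117.6]
tool_rot: [3.141, -0.0, -2.911]
force: [-0.2, -1.1, 0.1]
width: 65.3
gripper_force: 0.0
```

Emit:
arm_command(series=[100, 0, 0, 0, 0, 100, 0, 0, 0, 0, 100, 0, 0, 0, 0, 100, 0, 0, 0, 0, 100, 0, 0, 0, 0])

```text
clock: 36.52
eef_pos: [470.0, -152.4, 117.8]
tool_rot: [3.142, -0.0, -2.911]
force: [-0.8, 0.4, -0.0]
width: 85.2
gripper_force: 0.0
```

Emit:
arm_command(series=[100, 0, 0, -2, 0, 100, 0, 0, -5, 0, 100, 0, 0, -8, 0, 100, 0, 0, -11, 0, 100, 0, 0, -14, 0])

```text
clock: 36.93
eef_pos: [469.6, -152.3, 259.3]
tool_rot: [3.141, -0.0, -2.911]
force: [0.6, -0.4, 0.7]
width: 85.3
gripper_force: 0.0
```

Emit:
arm_command(series=[100, 0, 4, 0, 0, 100, 0, 8, 0, 0, 100, 0, 12, 0, 0, 100, 0, 16, 0, 0, 100, 0, 20, 0, 0])

```text
clock: 37.35
eef_pos: [423.4, 43.7, 258.1]
tool_rot: [-3.142, 0.001, -2.911]
force: [0.4, 0.8, -0.6]
width: 85.3
gripper_force: 0.0
```

Run:
```python
from h import *
st(); p,d=viewer.get_image("top"); q,e=viewer.get_image("scene"); np.savez("fin.npz",p=p,d=d,q=q,e=e)
T=np.load("top0.npz");S=np.load("scene0.npz")
for n,a,D0 in(("top",d,T["d"]),("scene",e,S["d"])):
  P=cloud(n,a);P0=cloud(n,D0)
  for lbl,X in(("now",P),("start",P0)):
    for lo,hi in((108,135),(150,180)):
      m=(X[...,2]>lo)&(X[...,2]<hi)&(abs(X[...,0]-469)<40)&(abs(X[...,1]+152)<40)
      print(n,lbl,lo,m.sum(),X[m].mean(0).round(1) if m.any() else None)
# motion check around block and casting
for n,i,j,bx in(("scene",q,S["p"],((245,300,240,280),(290,372,255,325))),("top",p,T["p"],((262,305,245,290),(320,385,218,290)))):
  for u0,u1,v0,v1 in bx:
    A,B=[cv2.cvtColor(k,cv2.COLOR_RGB2GRAY)[v0:v1,u0:u1].astype(np.float32) for k in(i,j)]; print(n,cv2.phaseCorrelate(A,B),abs(A-B).mean())
```

```text
{'clock': 37.35, 'qpos': [-0.098, 0.274, -0.09, 2.068, 0.034, 0.8, 1.593], 'eef_pos': [423.402, 43.747, 258.074], 'tool_rot': [-3.142, 0.001, -2.911], 'force': [0.37, 0.794, -0.6], 'width': 85.294}
top now 108 58 [ 468.  -145.9  116.1]
top now 150 134 [ 467.9 -151.6  165.8]
top start 108 57 [ 466.9 -144.9  116.2]
top start 150 137 [ 468.  -150.5  166.1]
scene now 108 173 [ 460.4 -158.8  122.2]
scene now 150 242 [ 463.7 -156.5  162.5]
scene start 108 181 [ 460.2 -157.5  121.9]
scene start 150 247 [ 463.2 -155.3  162.4]
scene ((0.050060509093519556, -0.017253106326521106), 0.9703842612107595) 6.475909
scene ((0.043709661926378374, 0.11840977876515524), 0.8949446286684201) 6.994251
top ((0.4879243766363146, 0.6016248286563091), 1.0808026707025222) 2.2547803
top ((-0.09702954307613254, 0.094176912073344), 0.33778090167928626) 23.6594
```

```bash
python3 -c "
from h import *
print(workorder.finish_job())"
```

```text
the job is handed in; nothing more can be done
None
```

The job is handed in at about 37.5 s of robot time: the probe was zeroed on the block, both rings were read in order with roughly 2 N of press, the probe hangs upright in the fork with its depth readings within about 1 mm of the start, and the block and casting show no shift in the scene view. The tool can't tilt, so I pivoted the probe in the grip for the slope reading, and its tilt there (about 29–30°) is my estimate from the images.

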